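# Open the showcase's drop flap with the hook pole

### The arm

A 6-joint arm with a two-finger parallel gripper is mounted at the origin on the work surface. World frame = base frame: x ahead of the robot, y to its left, z up, the work surface at z = 0. Lengths are in m, angles in rad, forces in N, time in s.
With the tool pointing down it reaches from about 0.25 to 0.725 m from the base axis. Payload 4 kg.
Tool frame: the origin (TCP) lies midway between the tips of the shut fingers; the grasp point (between the pads) lies 19 mm behind it (bot.grasp_offset is the distance from the TCP to the grasp point, in m); z points along the fingers, y is the direction in which the jaws open and shut (so a half turn about z gives the same grasp; the last joint's range is limited). The gripper opens to 85 mm and grips with 20 to 120 N. Pads are 22 mm wide; open, the fingers measure 114 mm over their backs; the gripper's body (76 mm by 85 mm) begins 54 mm behind the grasp point. The pads swing forward as they close: fully open they stand 13 mm farther back than shut.
Start: joints at [-1.23, 0.241, 0.005, 1.335, 0, 1.571], TCP at [0.167, -0.471, 0.231] pointing down, gripper open.
Joint ranges: [-2.72, 2.72], [-1.05, 1.87], [-1.09, 1.28], [-1.99, 2.15], [-1.42, 1.44], [-3.14, 3.14]. Speed limits (rad/s): [2.79, 2.79, 3.14, 3.14, 3.14, 3.14].

### API

Orientations are given as a unit quaternion [x, y, z, w].
In Python, from workcell import sensors, optics, bot gives the robot as it stands.
- The arm moves only by the tool apply_moves, never from a script. Its argument "plan" is one flat list of numbers, 6 for each row, row after row: the shift along the tool's x, y, z in m, then the turn, a rotation vector about the tool's x, y, z in rad. In form: [tx, ty, tz, ax, ay, az, tx, ty, tz, ax, ay, az, ...]. A call has 1 to 12 rows; each row is the pose to reach, as a shift and turn from the pose commanded when the call began, along the tool's axes at that moment; what a row does not reach only later rows make up. A row lasts 1/12 s, in which the tool goes at most 41.7 mm and 7.16 degrees, less where a joint would pass 70% of its speed; a pose out of reach is approached as far as the arm can. A call with a gripper value outside its range is refused whole. "grip" is the finger opening in m, from 0 to 0.0854, set as the call begins (left out, the last holds). The fingers move at their own pace and stop on an object; the grip force is fixed at half the most. Time passes only in rows, so rows that repeat a pose let the fingers close. It gives the time, the measured TCP pose, the force and the opening at its end, in the units of the state.
- sensors.get_obs(): the state, without advancing time (a new reading comes with each control period).
- optics.camera(name): name is "scene" or "side" or "wrist"; returns a dict with "pixels" (400x640x3 uint8, red, green, blue), "fx", "fy", "cx", "cy" (pixels), "k1" (the pictures are not rectified: a ray, as slopes to the right and down, at radius r is drawn at 1 + k1 r^2 times it, then the intrinsics apply), "pose" (4x4, takes a point from camera to world coordinates); the wrist camera has in their place "tool_from_camera" (4x4, takes a point from camera to tool coordinates, whose origin is the TCP and whose axes are the flange's). Camera axes: x right, y up, looking along -z (the intrinsics and any distortion apply to the point x, -y, -z); pixel columns grow to the right and rows downward; lengths in m; the calibration is good to about 2 mm. A picture is of the moment at which its call begins: read the wrist's pose just before it. There is no depth.
- bot.job_done(): hands the job in, once; it reports no verdict.
The state is a dict: "clock": time; "joint_pos": joint angles; "joint_vel": joint speeds; "tau": joint torques, N m; "eef_pos": TCP position; "tool_rot": TCP orientation; "ft_force": force on the tool from outside, world axes, zero at the start; "ft_torque": the same for the moment, N m; "grip_width": finger opening in m.
Only numpy, scipy, OpenCV 4.12 (cv2) and the standard library are available. Lean on these libraries where they do the work, as an engineer would, in place of code of your own. Each camera call takes 0.05 s, during which the arm holds its last target.

### The job

Open the crystal showcase for the day: take the hook pole from its rest, hook it into the eye of the shut flap (where exactly the eye sits has to be felt or seen), pull the flap off its catch and lead it down on the hook until it lies level on its stop. Then unhook the pole and lay it back in both notches of its rest as it lay before. Use a light, steady pull (the catch lets go at about 10 N; pulling or pushing with 25 N would damage the showcase), keep the hand itself off the showcase and do not disturb the crystals and other things standing about.

Things in the scene. Friction and masses are not known exactly. Their poses are not given: they have to be found in the camera images.
- case: the showcase, a fixed plywood box on the table, 340 mm wide, 190 deep, 385 high: an open bay with crystals below, above it a compartment shut by the flap. Origin: on the table under the middle of its front face; x points from the front into the showcase (square to the shut flap), y along the front (parallel to the hinge), z up. Only the hinge knuckles and the eye stand out of the front
- flap_hinge (a point): the middle of the flap's hinge line, 170 mm above the table, at the lower edge of the flap's outer face; the line runs along the showcase's y. The flap is a wooden panel 312 mm wide, 184 mm from hinge to free edge, 12 mm thick, 0.45 kg
- flap (a joint): flap angle, rad: 0 shut (upright), grows as the upper edge swings outward and down; 1.571 is level on its stop, outer face down. A roller catch holds it shut: 8 to 13 N of outward pull at the eye frees it. The hinge is stiff and damped: the flap stays put until about half open, then sinks slowly by itself
- eye_plate (a point): the middle of the slotted steel plate on the flap's outer face, 135 mm from the hinge line, half-way along the width. Axes are the showcase's with the flap shut (x into it, z up) and turn with the flap. The eye bolt is clamped in this plate's slot and is NOT measured: it may sit anywhere from 28 mm below to 28 mm above the slot's middle, and be screwed in more or less: feel or look where it is
- eye_mid (a point): where the eye's centre would be if clamped mid-slot and half screwed in: 34 mm out from eye_plate, same axes; the true centre is up to 28 mm above or below (z) and up to 7 mm nearer or farther from the flap (x), at y = 0. The eye is a rigid ring of 5 mm steel wire, 21 mm outside, hole 11 mm, on a stem square to the flap. Its hole's axis runs along y: the hook's finger enters sideways
- pole_grip (a point): the hook pole, 0.09 to 0.15 kg: a point on its axis in the handle near its balance. x along the pole to the hook, y the way the hook's finger points, z up as it lies. Wooden handle from x = -110 to +25 mm, 18 wide (y), 22 high (z); then a straight steel rod 8 mm thick to x = 170 mm, where a straight finger 7 mm thick turns off square along +y, its flat end at y = 30 mm
- hook (a point): the middle of the hook's finger: on the finger's axis, 170 mm from pole_grip along the pole's x and 14 mm along its y; axes as pole_grip
- rest: the pole's fixed wooden rest: board 250 x 85 x 12 mm, two notched uprights 18 thick, 72 high. Origin: on the table below pole_grip of the lying pole; x along it (to the hook), z up. Notches: at x = -85 mm, 28 wide, floor 44 above the table, for the handle; at x = +125 mm, 20 wide, floor 51, for the rod. The pole's axis lies 55 mm above the table; between the uprights the handle is free
- point_a: standing rose crystal point, 34 mm across, 92 high, in front of the showcase under the flap's swing; origin at its foot
- point_b: standing honey-coloured crystal point, 32 mm across, 80 high, in front of the showcase under the flap's swing; origin at its foot
- point_c: standing dark blue crystal point, 36 mm across, 86 high, in front of the showcase under the flap's swing; origin at its foot
- geode: grey stone, 72 mm across, 58 high; origin at its foot
- jar: small amber jar with a steel lid, 48 mm across, 60 high; origin at its foot
- brush: dusting brush lying flat, 190 mm long, under 40 mm high; origin under its middle

How it is judged:
By the outcome, as a careful person would: the job done as asked, in the order asked, and still so for the second after the job is handed in, with the robot touching nothing.
It also fails if it takes over 70 s, if anything falls off the work surface, if the arm or the gripper's body presses on something with over 40 N, if the wrist force passes 120 N, or if a joint passes its speed limit or range.

## Working session

There is one attempt and no reset: what is moved stays moved. The work goes in short steps, Python scripts to look and compute and a tool call to move; the robot and the scene stay as the last step left them, time stands still between calls to the robot, and variables do not carry over. Pictures are saved under pics/ and viewed, and the job is handed in when it is done.

Besides the shell and the picture viewer there is one more tool, called after "Request:" as name(argument=value, ...) on one line, values as JSON. apply_moves: Moves the arm, as the interface text tells. Its arguments: {"type":"object","properties":{"plan":{"type":"array","items":{"type":"number"}},"grip":{"type":"number"}},"required":["plan"]}

```bash
ls -la; mkdir -p pics
python3 - <<'E'
from workcell import sensors, optics, bot
import cv2, numpy as np
print(sensors.get_obs()); print(bot.grasp_offset)
for n in ["scene","side","wrist"]:
    c=optics.camera(n); cv2.imwrite(f"pics/{n}0.png",c["pixels"][:,:,::-1])
    print(n,{k:(np.round(v,4).tolist() if k!="pixels" else 0) for k,v in c.items()})
E
```

```text
total 12
drwxr-xr-x  3 agent agent 4096 Dec  6 17:43 .
drwxr-xr-x 23 root  root  4096 Dec  6 17:43 ..
drwxr-xr-x  2 agent agent 4096 Dec  6 17:43 pics
{'clock': 0.0, 'joint_pos': array([-1.22999259e+00,  2.41425995e-01,  3.70611985e-03,  1.33518559e+00,
        8.40844306e-06,  1.57083119e+00]), 'joint_vel': array([ 0.00031609,  0.00392995, -0.00103505, -0.00118959, -0.00165381,
        0.00200856]), 'tau': array([ 8.79502786e-04, -3.72319472e+01,  2.52406365e+01,  1.70095830e-02,
        1.58795292e-04, -6.67941734e-06]), 'eef_pos': array([ 0.16691231, -0.47064326,  0.23039954]), 'tool_rot': array([ 9.85519107e-01,  1.69561131e-01, -1.74707269e-04, -1.04000719e-03]), 'ft_force': array([-0.8067282 ,  0.94652935,  0.03778941]), 'ft_torque': array([-0.01201494,  0.03464509,  0.00182932]), 'grip_width': 0.08559738597144637}
0.0187
scene {'pixels': 0, 'fx': 473.9157, 'fy': 473.9157, 'cx': 330.5577, 'cy': 197.5133, 'k1': -0.1319, 'pose': [[0.7707, -0.3897, 0.5042, 1.1082], [0.6372, 0.4789, -0.6038, -0.5724], [-0.0062, 0.7866, 0.6174, 0.8192], [0.0, 0.0, 0.0, 1.0]]}
side {'pixels': 0, 'fx': 402.0261, 'fy': 402.0261, 'cx': 314.5967, 'cy': 204.994, 'k1': -0.0329, 'pose': [[-0.9504, 0.1562, -0.2689, 0.2917], [-0.3108, -0.5079, 0.8034, 0.9498], [-0.011, 0.8471, 0.5312, 0.766], [0.0, 0.0, 0.0, 1.0]]}
wrist {'pixels': 0, 'fx': 309.4558, 'fy': 309.4558, 'cx': 321.2723, 'cy': 196.1748, 'k1': -0.0205, 'tool_from_camera': [[0.0002, 0.9595, 0.2818, 0.0706], [1.0, -0.0001, -0.0004, -0.0], [-0.0003, 0.2818, -0.9595, -0.1429], [0.0, 0.0, 0.0, 1.0]]}
```

View pics/scene0.png

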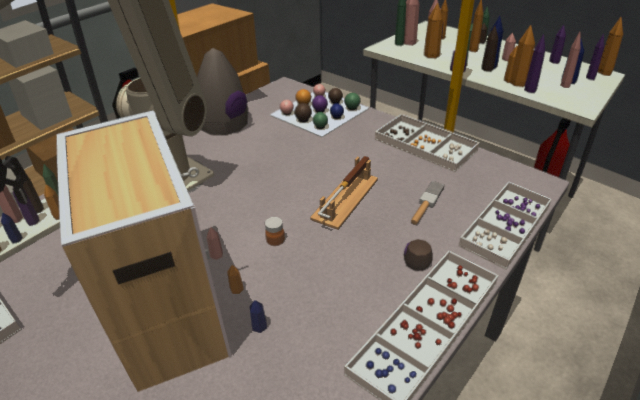

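View pics/side0.png

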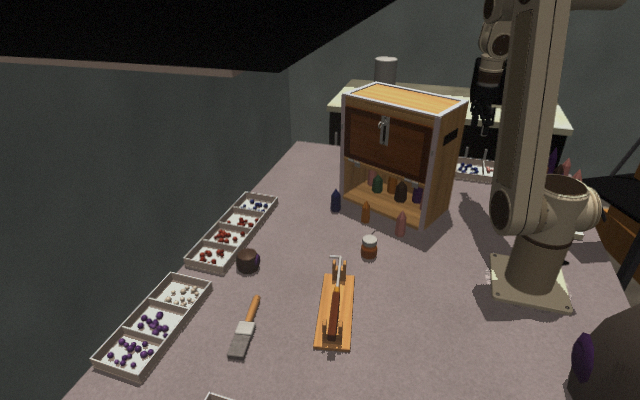

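View pics/wrist0.png

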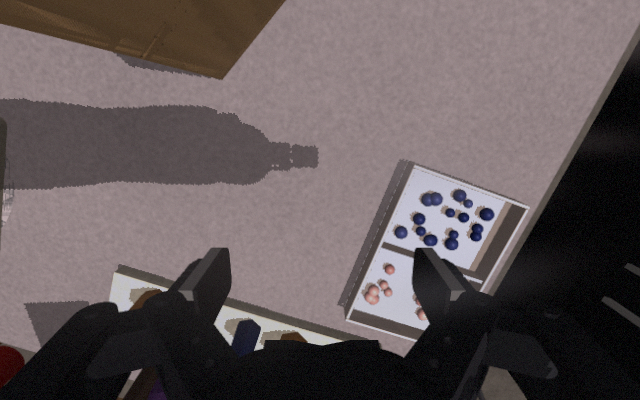

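The scene view shows the showcase at left with its front toward +y, and the rest at (345,190). The side view shows the front, with the eye near (383,128) and the rest at (336,310). Next I'll write helpers and make enlarged crops.

```bash
cat > h.py <<'E'
import numpy as np, cv2
from scipy.spatial.transform import Rotation as R
from workcell import sensors, optics, bot
def grab(n):
    o=sensors.get_obs(); c=optics.camera(n)
    if n=="wrist":
        T=np.eye(4);T[:3,:3]=R.from_quat(o["tool_rot"]).as_matrix();T[:3,3]=o["eef_pos"]
        c["pose"]=T@np.array(c["tool_from_camera"])
    c["pose"]=np.array(c["pose"]); return c
def ray(c,u,v):
    x=(u-c["cx"])/c["fx"];y=(v-c["cy"])/c["fy"];r=np.hypot(x,y);s=r
    for _ in range(30): s=r/(1+c["k1"]*s*s)
    k=s/r if r>0 else 1
    d=c["pose"][:3,:3]@np.array([x*k,-y*k,-1.]); return c["pose"][:3,3],d/np.linalg.norm(d)
def onz(c,u,v,z):
    o,d=ray(c,u,v); return o+d*(z-o[2])/d[2]
def onplane(c,u,v,p,n):
    o,d=ray(c,u,v); return o+d*np.dot(p-o,n)/np.dot(d,n)
def proj(c,p):
    q=np.linalg.inv(c["pose"])@np.append(p,1); x=-q[0]/q[2];y=q[1]/q[2]; r2=x*x+y*y;k=1+c["k1"]*r2
    return np.array([c["cx"]+c["fx"]*x*k, c["cy"]+c["fy"]*(-1)*(-(-y))*k]) if False else np.array([c["cx"]+c["fx"]*x*k, c["cy"]+c["fy"]*(-q[1]/-q[2])*k])
def tri(*cs):
    A=np.zeros((3,3));b=np.zeros(3)
    for c,u,v in cs:
        o,d=ray(c,u,v);P=np.eye(3)-np.outer(d,d);A+=P;b+=P@o
    p=np.linalg.solve(A,b); return p,[np.linalg.norm((np.eye(3)-np.outer(ray(c,u,v)[1],ray(c,u,v)[1]))@(p-c["pose"][:3,3])) for c,u,v in cs]
def crop(c,name,u0,v0,u1,v1,k):
    im=c["pixels"][v0:v1,u0:u1,::-1]; im=cv2.resize(im,None,fx=k,fy=k,interpolation=cv2.INTER_CUBIC)
    for u in range((u0//10+1)*10,u1,10):
        cv2.line(im,((u-u0)*k,0),((u-u0)*k,6 if u%50 else 14),(0,255,255),1)
        if u%50==0: cv2.putText(im,str(u),((u-u0)*k,24),0,.4,(0,255,255),1)
    for v in range((v0//10+1)*10,v1,10):
        cv2.line(im,(0,(v-v0)*k),(6 if v%50 else 14,(v-v0)*k),(0,255,255),1)
        if v%50==0: cv2.putText(im,str(v),(15,(v-v0)*k),0,.4,(0,255,255),1)
    cv2.imwrite("pics/"+name,im)
E
python3 - <<'E'
from h import *
import pickle
s=grab("scene");d=grab("side")
pickle.dump((s,d),open("v0.pkl","wb"))
crop(d,"side_case.png",320,75,480,245,3.5 and 4) 
crop(d,"side_rest.png",290,240,400,360,5)
crop(s,"scene_rest.png",300,145,390,235,6)
crop(s,"scene_case.png",50,100,280,390,2)
# proj check
p=onz(s,345,190,0.05);print(p,proj(s,p))
E
```

```text
[0.48929981 0.22939517 0.05      ] [345. 190.]
```

View pics/side_case.png

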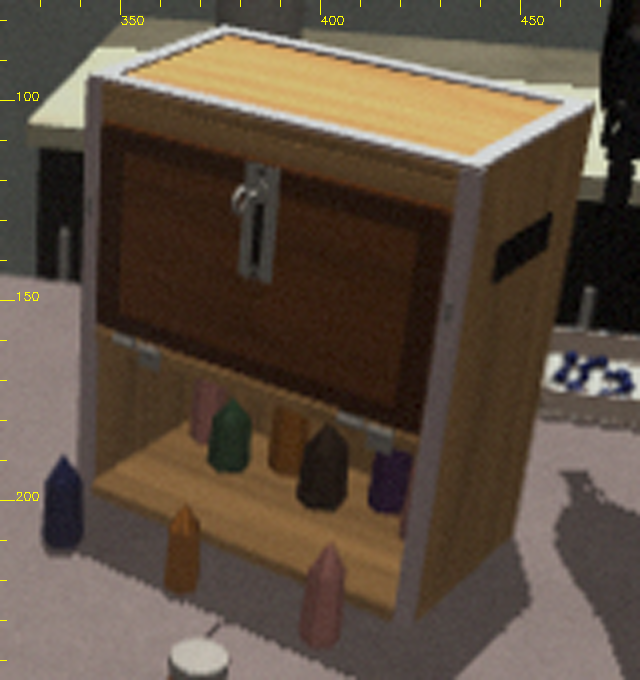

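View pics/side_rest.png

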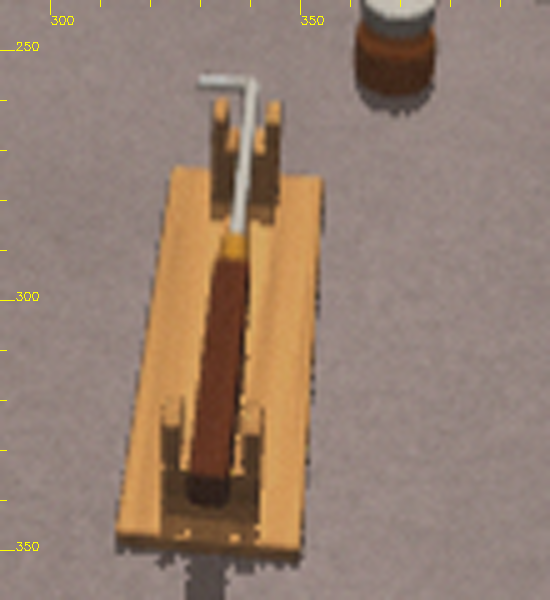

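View pics/scene_rest.png

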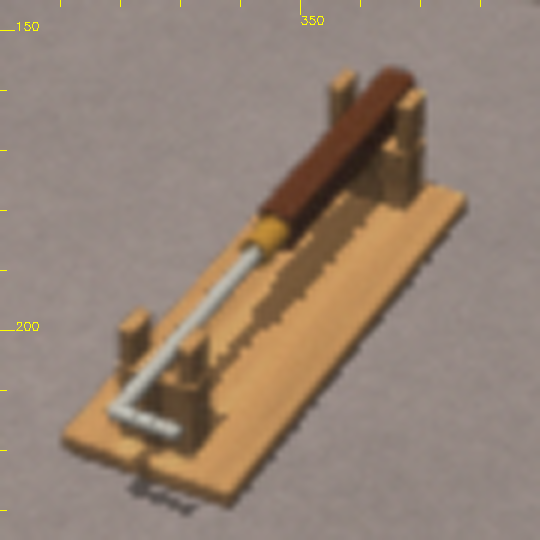

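View pics/scene_case.png

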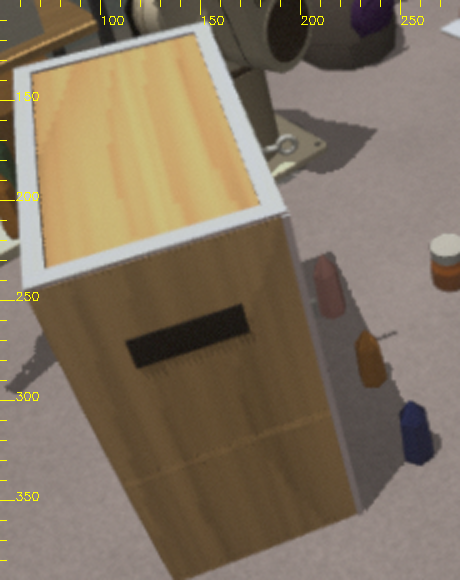

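Run:
```python
from h import *
import pickle
s,d=pickle.load(open("v0.pkl","rb"))
np.set_printoptions(precision=4,suppress=True)
print("case top scene")
for u,v in [(57,134),(152.5,112),(193.5,207.5),(62,245)]: print(onz(s,u,v,.385))
print("bottom front",onz(s,230,357,0), onz(s,137,390,0))
print("case top side")
for u,v in [(342.5,94),(440.5,116.5),(468,101),(376,82)]: print(onz(d,u,v,.385))
print("bottom",onz(d,420.5,230,0),onz(d,340,196,0))
print("eye",tri((s,193.5,172.5),(d,380,124)))
print("rest board side z12:")
for u,v in [(325.2,273.5),(354.4,275.5),(349.8,348),(313.5,347)]: print(onz(d,u,v,.012))
print("scene z12")
for u,v in [(310.3,218.5),(338,228.5),(377.7,178.5)]: print(onz(s,u,v,.012))
print("pole z55: side tip, bend, ferrule, butt")
for u,v in [(330,256.2),(340.5,256.2),(336.7,289),(331.5,335)]: print(onz(d,u,v,.055))
print("scene")
for u,v in [(329.5,217),(319.5,213.5),(345,184),(366,158.5)]: print(onz(s,u,v,.055))
print("objects: a,b,c foot-ish, geode jar brush")
for n,(u,v) in dict(a=(400,236),b=(365.5,222),c=(336,211),geode=(247.5,270),jar=(369.5,255)).items(): print(n,onz(d,u,v,0))
for n,(u,v) in dict(a=(217,257),b=(236.5,291),c=(259,330),geode=(419,267),jar=(274.5,242),b1=(414,221),b2=(438,184)).items(): print(n,onz(s,u,v,0.00))
```

```text
case top scene
[ 0.2198 -0.3273  0.385 ]
[ 0.3011 -0.1591  0.385 ]
[ 0.6129 -0.2929  0.385 ]
[ 0.5335 -0.464   0.385 ]
bottom front [ 0.6118 -0.2945  0.    ] [ 0.5319 -0.4639  0.    ]
case top side
[ 0.6068 -0.287   0.385 ]
[ 0.2965 -0.1621  0.385 ]
[ 0.2243 -0.3274  0.385 ]
[ 0.5308 -0.457   0.385 ]
bottom [ 0.3024 -0.1644  0.    ] [ 0.6087 -0.2962  0.    ]
eye (array([ 0.4672, -0.1955,  0.3313]), [np.float64(0.0017614983212838997), np.float64(0.0017614983212840324)])
rest board side z12:
[0.5339 0.1412 0.012 ]
[0.4547 0.125  0.012 ]
[0.4086 0.3634 0.012 ]
[0.4876 0.3855 0.012 ]
scene z12
[0.4646 0.1151 0.012 ]
[0.5452 0.1304 0.012 ]
[0.4983 0.3725 0.012 ]
pole z55: side tip, bend, ferrule, butt
[0.528  0.1154 0.055 ]
[0.5003 0.1068 0.055 ]
[0.476  0.2337 0.055 ]
[0.4487 0.3753 0.055 ]
scene
[0.532  0.1129 0.055 ]
[0.504  0.1074 0.055 ]
[0.4767 0.2453 0.055 ]
[0.4468 0.3824 0.055 ]
objects: a,b,c foot-ish, geode jar brush
a [ 0.3615 -0.112   0.    ]
b [ 0.4829 -0.1569  0.    ]
c [ 0.5955 -0.1931  0.    ]
geode [0.7542 0.1808 0.    ]
jar [0.4351 0.0104 0.    ]
a [ 0.3741 -0.1273  0.    ]
b [ 0.4924 -0.1692  0.    ]
c [ 0.6088 -0.2109  0.    ]
geode [ 0.7718  0.1554 -0.    ]
jar [0.4453 0.0005 0.    ]
b1 [0.6741 0.2903 0.    ]
b2 [0.6418 0.4759 0.    ]
```

```bash
cat >> h.py <<'E'
np.set_printoptions(precision=4,suppress=True)
OUT=np.array([.388,.922,0]);OUT/=np.linalg.norm(OUT);CY=np.array([OUT[1],-OUT[0],0]);UP=np.array([0,0,1.])
def toolR(yaw,pitch=0):  # tool x along yaw (deg), z down, then turn about tool y (rad)
    a=np.radians(yaw);x=np.array([np.cos(a),np.sin(a),0]);z=-UP
    return np.c_[x,np.cross(z,x),z]@R.from_rotvec([0,pitch,0]).as_matrix()
def rel(p,Rt):
    o=sensors.get_obs();R0=R.from_quat(o["tool_rot"]).as_matrix()
    print("shift",R0.T@(np.array(p)-o["eef_pos"]),"turn",R.from_matrix(R0.T@Rt).as_rotvec())
def st():
    o=sensors.get_obs();Rm=R.from_quat(o["tool_rot"]).as_matrix()
    print("t %.2f"%o["clock"],"p",o["eef_pos"],"yaw %.2f"%np.degrees(np.arctan2(Rm[1,0],Rm[0,0])),"tilt",Rm[:,2],"F",o["ft_force"],"T",o["ft_torque"],"w %.4f"%o["grip_width"],"q",o["joint_pos"])
E
python3 -c "
from h import *
st()
rel([.167,-.471,.5],toolR(19.5)); rel([.5,-.117,.447],toolR(67.2,-.5))"
```

```text
t 0.25 p [ 0.167  -0.471   0.2309] yaw 19.52 tilt [-0.0003  0.0009 -1.    ] F [-0.5308 -0.3283 -0.4362] T [-0.0166 -0.0254  0.0075] w 0.0854 q [-1.23    0.241   0.0044  1.3352  0.      1.5708]
shift [-0.     -0.0003 -0.2691] turn [-0.0009 -0.      0.0004]
shift [ 0.4321 -0.2226 -0.2159] turn [-0.2088 -0.471  -0.8141]
```

Request:
apply_moves(plan=[0,0,-0.27,0,0,0,0,0,-0.27,0,0,0,0,0,-0.27,0,0,0,0,0,-0.27,0,0,0,0,0,-0.27,0,0,0,0,0,-0.27,0,0,0,0,0,-0.27,0,0,0,0.432,-0.223,-0.25,-0.209,-0.471,-0.814,0.432,-0.223,-0.25,-0.209,-0.471,-0.814,0.432,-0.223,-0.25,-0.209,-0.471,-0.814,0.432,-0.223,-0.25,-0.209,-0.471,-0.814,0.432,-0.223,-0.25,-0.209,-0.471,-0.814])

```text
clock: 1.25
eef_pos: [0.3103, -0.3183, 0.4928]
tool_rot: [0.893, 0.419, -0.138, 0.093]
ft_force: [2.1, -0.6, -0.3]
grip_width: 0.0855
```

```bash
python3 -c "
from h import *
st()
rel([.5,-.117,.447],toolR(67.2,-.5))"
```

```text
t 1.25 p [ 0.3103 -0.3183  0.4928] yaw 49.76 tilt [-0.1682 -0.2809 -0.9449] F [ 2.0733 -0.5963 -0.2553] T [ 0.2407 -0.2284  0.0739] w 0.0855 q [-0.5729  0.1382  0.5157  1.9368 -0.3333  1.6895]
shift [ 0.2762  0.0172 -0.0451] turn [-0.0702 -0.1617 -0.2832]
```

Request:
apply_moves(plan=[0.27,0.017,-0.045,-0.07,-0.16,-0.283,0.27,0.017,-0.045,-0.07,-0.16,-0.283,0.27,0.017,-0.045,-0.07,-0.16,-0.283,0.27,0.017,-0.045,-0.07,-0.16,-0.283,0.27,0.017,-0.045,-0.07,-0.16,-0.283,0.27,0.017,-0.045,-0.07,-0.16,-0.283,0.27,0.017,-0.045,-0.07,-0.16,-0.283,0.27,0.017,-0.045,-0.07,-0.16,-0.283,0.27,0.017,-0.045,-0.07,-0.16,-0.283])

```text
clock: 2.0
eef_pos: [0.4972, -0.1219, 0.4479]
tool_rot: [0.807, 0.536, -0.206, 0.135]
ft_force: [-0.7, 0.1, -0.1]
grip_width: 0.0853
```

```bash
python3 -c "
from h import *
import pickle
st()
w=grab('wrist'); pickle.dump(w,open('w1.pkl','wb')); cv2.imwrite('pics/w1.png',w['pixels'][:,:,::-1]); print(proj(w,np.array([.4672,-.1955,.3313])))"
```

```text
t 2.00 p [ 0.4972 -0.1219  0.4479] yaw 67.24 tilt [-0.1877 -0.4378 -0.8793] F [-0.7347  0.1293 -0.0653] T [ 0.3837 -0.1891 -0.0044] w 0.0853 q [ 0.0197  0.4289  0.732   2.0935 -0.4489  2.0391]
[323.3781 198.2216]
```

View pics/w1.png

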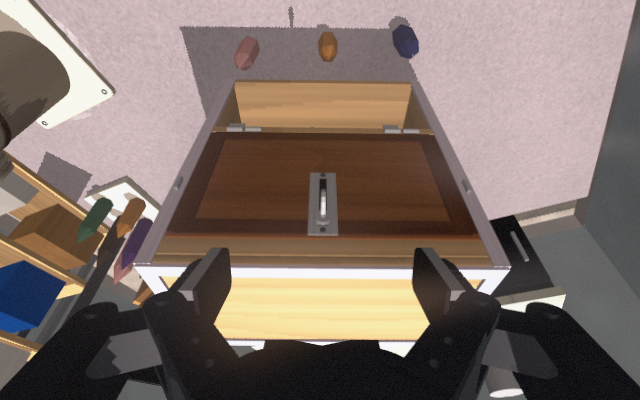

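The wrist view looks down at the flap: plate and slot at (323,204), eye inside the slot region near (323,200). Zooming in.

```bash
python3 -c "
from h import *
import pickle
w=pickle.load(open('w1.pkl','rb')); crop(w,'w1c.png',290,160,360,245,8)"
```

```text
(no output)
```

View pics/w1c.png

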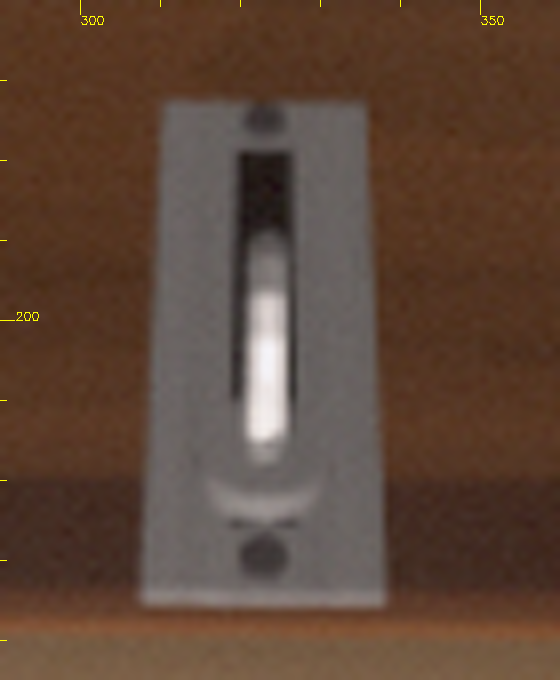

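```bash
python3 -c "
from h import *
import pickle
s,d=pickle.load(open('v0.pkl','rb')); crop(s,'s_eye.png',170,155,215,190,14); crop(d,'d_eye.png',360,105,400,150,14)"
```

```text
(no output)
```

View pics/s_eye.png

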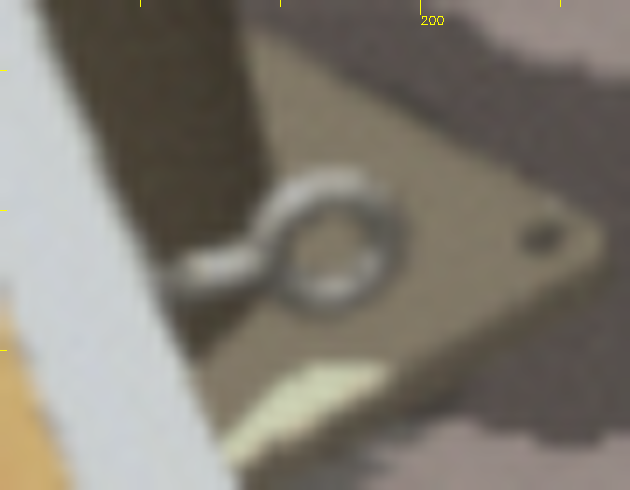

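View pics/d_eye.png

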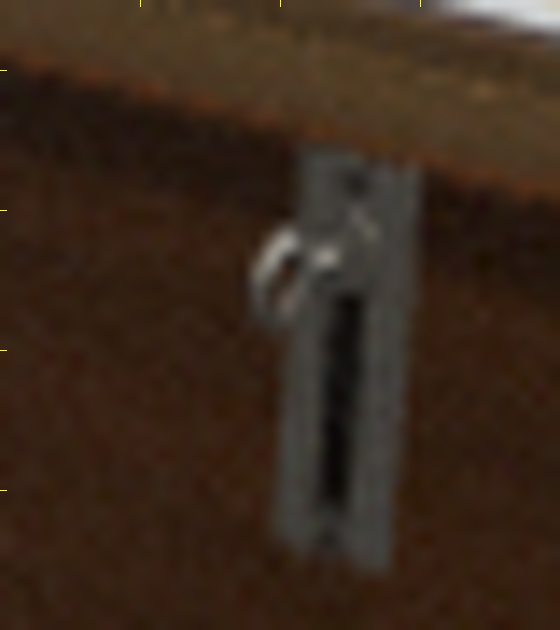

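```bash
python3 -c "
from h import *
import pickle
s,d=pickle.load(open('v0.pkl','rb')); w=pickle.load(open('w1.pkl','rb'))
for off in (0,-.46):
  v=[(s,193.4+off,172.1+off),(d,380.2+off,124.6+off),(w,323.2+off,200.3+off)]
  for c in (v,v[:2],v[:1]+v[2:],v[1:]):
    p,e=tri(*c); q=p-np.array([.4553,-.228,0]); print(p,np.round(e,4),'case: out %.4f y %.4f z %.4f'%(q@OUT,q@CY,p[2]))
# case frame from the wrist view: front top corners, z=.385
for u,v in [(137,267),(508,268)]: print(onz(w,u,v,.385))
st()
rel([.463,.276,.16],toolR(101.3))
"
```

```text
[ 0.4664 -0.1957  0.3313] [0.0019 0.0014 0.0017] case: out 0.0341 y -0.0023 z 0.3313
[ 0.4658 -0.1942  0.3304] [0.0011 0.0011] case: out 0.0352 y -0.0034 z 0.3304
[ 0.4677 -0.1957  0.3323] [0.0015 0.0015] case: out 0.0346 y -0.0011 z 0.3323
[ 0.4655 -0.1995  0.3295] [0.0003 0.0003] case: out 0.0302 y -0.0016 z 0.3295
[ 0.4668 -0.1955  0.3322] [0.0009 0.0002 0.0008] case: out 0.0345 y -0.0020 z 0.3322
[ 0.4669 -0.1951  0.3319] [0.0005 0.0005] case: out 0.0348 y -0.0021 z 0.3319
[ 0.467  -0.1954  0.3324] [0.0008 0.0008] case: out 0.0345 y -0.0018 z 0.3324
[ 0.4664 -0.1962  0.3321] [0.0004 0.0004] case: out 0.0336 y -0.0021 z 0.3321
[ 0.2942 -0.1625  0.385 ]
[ 0.6099 -0.2954  0.385 ]
t 2.05 p [ 0.4962 -0.1229  0.449 ] yaw 67.09 tilt [-0.187  -0.4376 -0.8795] F [-0.8895  0.7374  0.1516] T [ 0.3938 -0.222   0.0146] w 0.0855 q [ 0.0179  0.4265  0.7316  2.0937 -0.4491  2.0391]
shift [ 0.4493 -0.1858  0.0859] turn [-0.1498  0.4805 -0.5852]
```

Run:
```python
from h import *
import pickle
s,d=pickle.load(open("v0.pkl","rb"))
o=-.4
F=[onz(s,193.5-.3,207.5-.3,.385),onz(s,152.5-.3,112-.3,.385),onz(d,342.5+o,94+o,.385),onz(d,440.5+o,116.5+o,.385),onz(d,420.5+o,230+o,0),onz(d,340+o,196+o,0),onz(s,229.7,356.7,0)]
for f in F: print(f)
L=(F[1]+F[3]+F[4])/3; Rr=(F[0]+F[2]+F[5]+F[6])/4; print(L,Rr,(L+Rr)/2,np.linalg.norm(L-Rr),np.degrees(np.arctan2(*(Rr-L)[[1,0]])))
for (c,q) in ((d,[(330,256.2),(340.5,256.2),(336.7,289),(331.5,335)]),(s,[(329.5,217),(319.5,213.5),(345,184),(366,158.5)])):
    tip,b,f,e=[onz(c,u+o,v+o,.055) for u,v in q]; x=(b-e)/np.linalg.norm(b-e)
    print(tip,b,f,e,"L",np.linalg.norm(b-e),"yaw",np.degrees(np.arctan2(x[1],x[0])),"grip",b-.17*x,e+.11*x)
```

```text
[ 0.612  -0.2927  0.385 ]
[ 0.2995 -0.1588  0.385 ]
[ 0.6091 -0.2908  0.385 ]
[ 0.2977 -0.165   0.385 ]
[ 0.3038 -0.1663  0.    ]
[ 0.6109 -0.2986  0.    ]
[ 0.6108 -0.2944  0.    ]
[ 0.3003 -0.1634  0.2567] [ 0.6107 -0.2941  0.1925] [ 0.4555 -0.2288  0.2246] 0.3428569175813873 -22.844505360832073
[0.5295 0.1141 0.055 ] [0.5018 0.1054 0.055 ] [0.4774 0.2326 0.055 ] [0.4498 0.3745 0.055 ] L 0.2740673197875363 yaw -79.07785991105175 grip [0.4695 0.2724 0.055 ] [0.4707 0.2665 0.055 ]
[0.5303 0.1134 0.055 ] [0.5022 0.108  0.055 ] [0.4747 0.2461 0.055 ] [0.4447 0.3834 0.055 ] L 0.2813878180643704 yaw -78.20660962551133 grip [0.4674 0.2744 0.055 ] [0.4672 0.2757 0.055 ]
```

```bash
python3 -c "
from h import *
rel([.4667,.2828,.18],toolR(101.3))"
```

```text
shift [ 0.4466 -0.185   0.0646] turn [-0.1498  0.4805 -0.5852]
```

Request:
apply_moves(plan=[0.447,-0.185,0.065,-0.15,0.48,-0.585,0.447,-0.185,0.065,-0.15,0.48,-0.585,0.447,-0.185,0.065,-0.15,0.48,-0.585,0.447,-0.185,0.065,-0.15,0.48,-0.585,0.447,-0.185,0.065,-0.15,0.48,-0.585,0.447,-0.185,0.065,-0.15,0.48,-0.585,0.447,-0.185,0.065,-0.15,0.48,-0.585,0.447,-0.185,0.065,-0.15,0.48,-0.585,0.447,-0.185,0.065,-0.15,0.48,-0.585,0.447,-0.185,0.065,-0.15,0.48,-0.585,0.447,-0.185,0.065,-0.15,0.48,-0.585,0.447,-0.185,0.065,-0.15,0.48,-0.585])

```text
clock: 3.05
eef_pos: [0.4668, 0.2834, 0.1796]
tool_rot: [0.635, 0.773, 0.001, 0.001]
ft_force: [0.5, -1.0, 0.2]
grip_width: 0.0855
```

Request:
apply_moves(plan=[0,0,0,0,0,0,0,0,0,0,0,0])

```text
clock: 3.22
eef_pos: [0.4668, 0.2821, 0.18]
tool_rot: [0.634, 0.773, -0.0, 0.001]
ft_force: [-0.2, -1.4, 1.1]
grip_width: 0.0852
```

```bash
python3 -c "
from h import *
import pickle
st()
w=grab('wrist'); pickle.dump(w,open('w2.pkl','wb')); cv2.imwrite('pics/w2.png',w['pixels'][:,:,::-1])
rel([.4667,.2828,.034],toolR(101.3))"
```

```text
t 3.22 p [0.4668 0.2821 0.18  ] yaw 101.26 tilt [ 0.0012 -0.0014 -1.    ] F [-0.2221 -1.353   1.0864] T [-0.0451 -0.0037  0.0034] w 0.0852 q [ 0.5446  0.3563  0.0294  1.2437 -0.0018  1.9188]
shift [ 0.0014 -0.001   0.147 ] turn [ 0.0026  0.001  -0.0021]
```

View pics/w2.png

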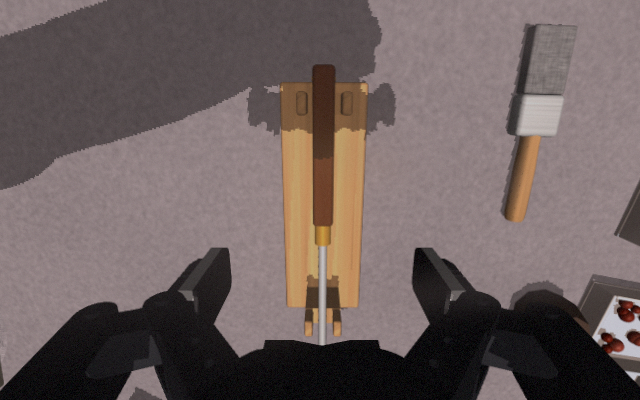

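The wrist view shows the pole running vertically in the picture between the open fingers: butt at about (324,66), ferrule at (323,235). It's centred to within a couple of pixels.

```bash
python3 -c "
from h import *
import pickle
w=pickle.load(open('w2.pkl','rb'))
im=w['pixels'].astype(int)
for v in (75,100,140,180,215):
    g=im[v].sum(1); print(v,[ (u,g[u]) for u in range(308,340,1) if abs(g[u+1]-g[u-1])>60])
for v in (255,270,285,300,320,335):
    g=im[v]; print(v,[u for u in range(310,335) if g[u].min()>110 and g[u].max()-g[u].min()<40])
for u,v,z in [(323.7,66,.066),(323.4,70,.066),(323,226,.066),(322.5,330,.059)]: print(onz(w,u,v,z))
"
```

```text
75 [(311, np.int64(228)), (312, np.int64(155)), (334, np.int64(133)), (335, np.int64(191))]
100 [(308, np.int64(257)), (311, np.int64(259)), (312, np.int64(171)), (334, np.int64(169)), (335, np.int64(249))]
140 [(311, np.int64(418)), (312, np.int64(317)), (313, np.int64(147)), (333, np.int64(193)), (334, np.int64(309)), (335, np.int64(429))]
180 [(311, np.int64(432)), (312, np.int64(369)), (313, np.int64(184)), (333, np.int64(268)), (334, np.int64(437))]
215 [(312, np.int64(429)), (313, np.int64(191)), (332, np.int64(229)), (333, np.int64(370)), (334, np.int64(436))]
255 [319, 320, 321, 322, 323, 324, 325, 326]
270 [319, 320, 321, 322, 323, 324, 325]
285 [319, 320, 321, 322, 323, 324, 325]
300 [319, 320, 321, 322, 323, 324, 325]
320 [319, 320, 321, 322, 323, 324, 325]
335 [313, 314, 315, 316, 317, 319, 320, 321, 322, 323, 324, 325, 327, 328, 329, 330, 331, 332, 333]
[0.4481 0.381  0.066 ]
[0.4485 0.3781 0.066 ]
[0.4737 0.251  0.066 ]
[0.4963 0.136  0.059 ]
```

Request:
apply_moves(plan=[0.001,0,0.146,0.0026,0.001,0,0.001,0,0.146,0.0026,0.001,0,0.001,0,0.146,0.0026,0.001,0,0.001,0,0.146,0.0026,0.001,0,0.001,0,0.146,0.0026,0.001,0])

```text
clock: 3.68
eef_pos: [0.4651, 0.2798, 0.0307]
tool_rot: [0.636, 0.772, -0.004, -0.002]
ft_force: [-0.7, -0.1, 0.5]
grip_width: 0.0853
```

```bash
python3 -c "
from h import *
st()"
```

```text
t 3.68 p [0.4651 0.2798 0.0307] yaw 101.05 tilt [-0.0075 -0.0042 -1.    ] F [-0.6787 -0.0633  0.5146] T [ 0.0156  0.0012 -0.0265] w 0.0853 q [ 0.5414  0.4982 -0.1769  0.9043  0.0003  1.9194]
```

Request:
apply_moves(plan=[0,0,0,0,0,0,0,0,0,0,0,0,0,0,0,0,0,0,0,0,0,0,0,0,0,0,0,0,0,0,0,0,0,0,0,0,0,0,0,0,0,0], grip=0.0)

```text
clock: 4.27
eef_pos: [0.4686, 0.2844, 0.0357]
tool_rot: [0.634, 0.773, 0.001, 0.0]
ft_force: [-0.6, -1.5, 7.1]
grip_width: 0.0174
```

```bash
python3 -c "
from h import *
st()
w=grab('wrist'); cv2.imwrite('pics/w3.png',w['pixels'][:,:,::-1])"
```

```text
t 4.27 p [0.4686 0.2844 0.0357] yaw 101.25 tilt [ 0.0017  0.0016 -1.    ] F [-0.5653 -1.4967  7.0903] T [-0.1736  0.1083  0.0116] w 0.0174 q [ 0.5453  0.4936 -0.1691  0.9058  0.0004  1.9198]
```

View pics/w3.png

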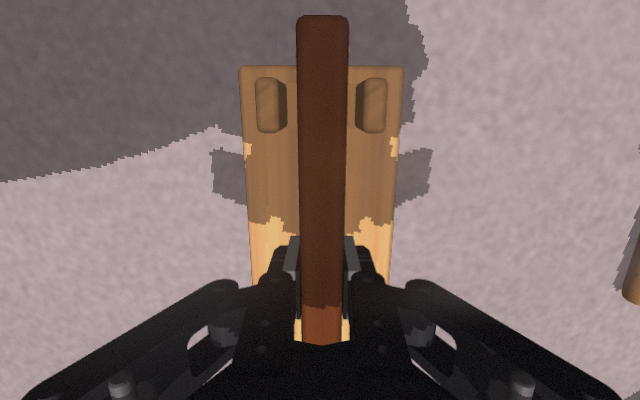

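Request:
apply_moves(plan=[0,0,-0.01,0,0,0,0,0,-0.03,0,0,0,0,0,-0.06,0,0,0,0,0,-0.1,0,0,0,0,0,-0.14,0,0,0,0,0,-0.18,0,0,0,0,0,-0.22,0,0,0,0,0,-0.26,0,0,0,0,0,-0.28,0,0,0])

```text
clock: 5.07
eef_pos: [0.4684, 0.2844, 0.3203]
tool_rot: [0.634, 0.773, 0.003, 0.001]
ft_force: [0.5, 1.1, 0.3]
grip_width: 0.0171
```

```bash
cat >> h.py <<'E'
E0=np.array([.4668,-.1955,.3322])
def tcp_for(h,a=.181): return h+a*OUT-.014*CY-.0193*UP
E
python3 -c "
from h import *
st()
rel(tcp_for(E0-.03*CY+.04*OUT),toolR(67.16)); print(tcp_for(E0-.03*CY+.04*OUT))"
```

```text
t 5.07 p [0.4684 0.2844 0.3203] yaw 101.26 tilt [ 0.0055  0.0043 -1.    ] F [0.5418 1.0959 0.2662] T [ 0.0975 -0.059  -0.0128] w 0.0171 q [0.5451 0.3174 0.3374 1.5838 0.0009 1.9195]
shift [-0.2626 -0.0079  0.0065] turn [ 0.0051 -0.0049  0.5951]
[0.512  0.0253 0.3129]
```

Request:
apply_moves(plan=[-0.03,-0.001,0.0,0.001,-0.001,0.08,-0.07,-0.002,0.001,0.001,-0.001,0.18,-0.11,-0.003,0.002,0.002,-0.002,0.28,-0.15,-0.005,0.003,0.003,-0.003,0.38,-0.19,-0.006,0.004,0.004,-0.004,0.48,-0.23,-0.007,0.005,0.005,-0.005,0.56,-0.255,-0.008,0.006,0.005,-0.005,0.595,-0.263,-0.008,0.006,0.005,-0.005,0.595,-0.263,-0.008,0.006,0.005,-0.005,0.595,-0.263,-0.008,0.006,0.005,-0.005,0.595])

```text
clock: 5.9
eef_pos: [0.5109, 0.0246, 0.308]
tool_rot: [0.833, 0.553, -0.004, -0.001]
ft_force: [0.4, 0.8, -0.9]
grip_width: 0.0171
```

```bash
cat > look.py <<'E'
from h import *
import pickle,sys
n=sys.argv[1]
st(); s=grab("scene");d=grab("side");pickle.dump((s,d),open(n+".pkl","wb"))
h=[tuple(int(x) for x in proj(c,E0)) for c in (s,d)]
crop(s,n+"s.png",h[0][0]-45,h[0][1]-35,h[0][0]+55,h[0][1]+45,8 if len(sys.argv)<3 else 6)
crop(d,n+"d.png",h[1][0]-45,h[1][1]-35,h[1][0]+45,h[1][1]+45,7)
E
python3 look.py p1; python3 -c "
import cv2,pickle
s,d=pickle.load(open('p1.pkl','rb'))
cv2.imwrite('pics/p1full.png',d['pixels'][:,:,::-1])"
```

```text
t 5.90 p [0.5109 0.0246 0.308 ] yaw 67.14 tilt [-0.0069 -0.0033 -1.    ] F [ 0.4056  0.833  -0.9327] T [0.0628 0.0032 0.0023] w 0.0171 q [ 0.0498  0.2518  0.2173  1.5433 -0.0029  2.0196]
```

View pics/p1s.png

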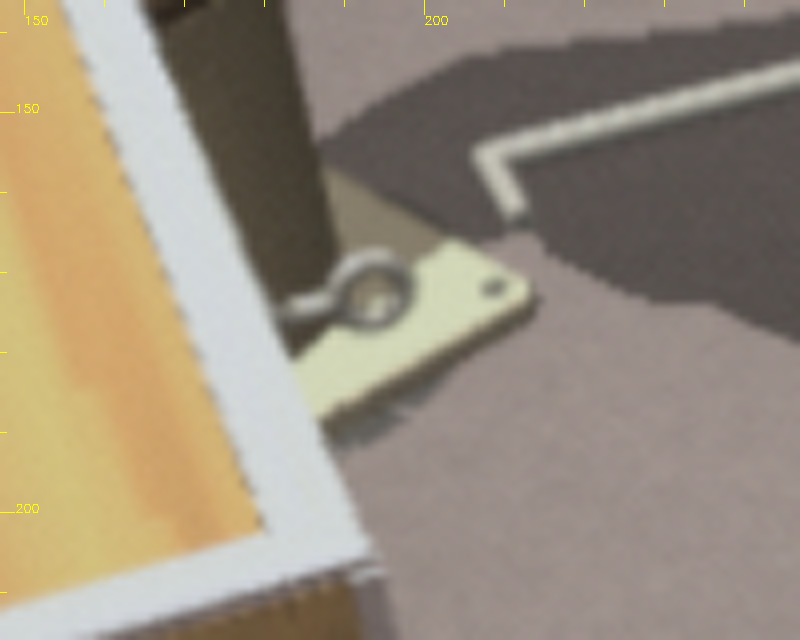

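View pics/p1full.png

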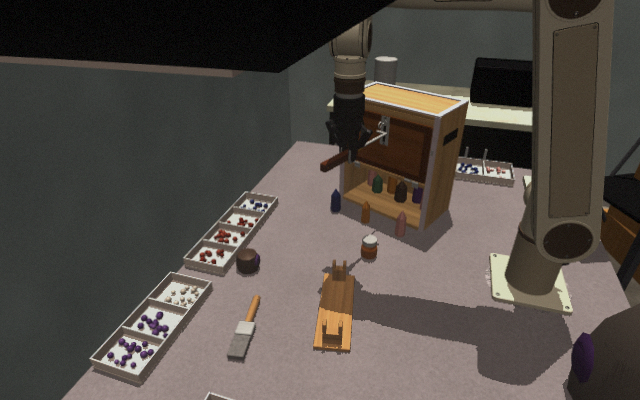

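View pics/p1d.png

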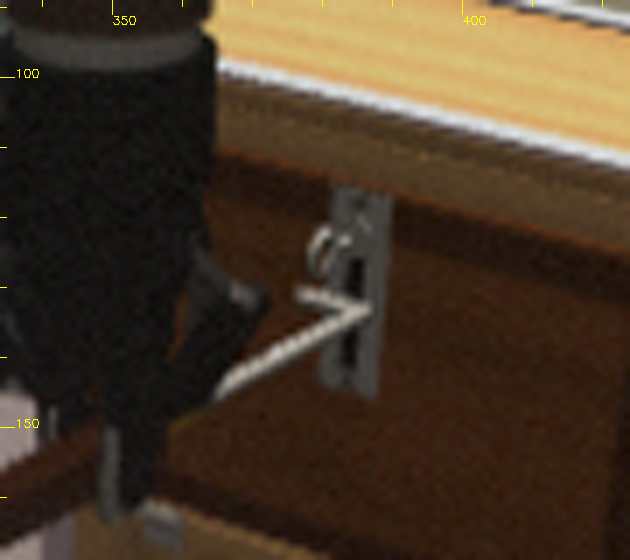

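```bash
python3 -c "
from h import *
import pickle
s,d=pickle.load(open('p1.pkl','rb'))
P={n:tri((s,*a),(d,*b)) for n,a,b in [('eye',(192.9,171.8),(379.6,124.1)),('tip',(211.1,162.4),(376.1,130.4)),('bend',(207.8,154.9),(385.9,132.9))]}
for n,(p,e) in P.items(): print(n,p,np.round(e,4))
o=sensors.get_obs(); t=o['eef_pos']; st()
h=t-.181*OUT+.0193*UP; print('pred bend',h,'tip',h+.03*CY)
for n in ('tip','bend'):
  q=P['eye'][0]-P[n][0]; print(n,'->eye out %.4f y %.4f z %.4f'%(q@OUT,q@CY,q[2]))
"
```

```text
eye [ 0.4673 -0.1954  0.3319] [0.0004 0.0004]
tip [ 0.4683 -0.1526  0.3292] [0.0012 0.0012]
bend [ 0.4391 -0.1392  0.3287] [0.0008 0.0008]
t 6.00 p [0.511  0.0256 0.3081] yaw 67.27 tilt [-0.0065 -0.0035 -1.    ] F [-0.1083  0.3626 -0.8365] T [ 0.0595 -0.0211 -0.0412] w 0.0172 q [ 0.0519  0.2517  0.2173  1.5431 -0.0032  2.0195]
pred bend [ 0.4408 -0.1412  0.3274] tip [ 0.4684 -0.1529  0.3274]
tip ->eye out -0.0399 y 0.0157 z 0.0027
bend ->eye out -0.0408 y 0.0479 z 0.0032
```

Request:
apply_moves(plan=[-0.01,0,-0.003,0,0,0,-0.022,0,-0.003,0,0,0,-0.034,0,-0.003,0,0,0,-0.04,0,-0.003,0,0,0,-0.04,0,-0.003,0,0,0,-0.04,0,-0.003,0,0,0])

```text
clock: 6.5
eef_pos: [0.4955, -0.0131, 0.3114]
tool_rot: [0.834, 0.552, -0.004, -0.0]
ft_force: [-0.4, 0.7, -1.6]
grip_width: 0.0174
```

```bash
python3 look.py p2
```

```text
t 6.50 p [ 0.4955 -0.0131  0.3114] yaw 67.08 tilt [-0.006  -0.0038 -1.    ] F [-0.4397  0.7231 -1.566 ] T [ 0.0244 -0.0331 -0.0389] w 0.0174 q [-0.024   0.2177  0.1818  1.5407 -0.0039  1.9469]
```

View pics/p2s.png

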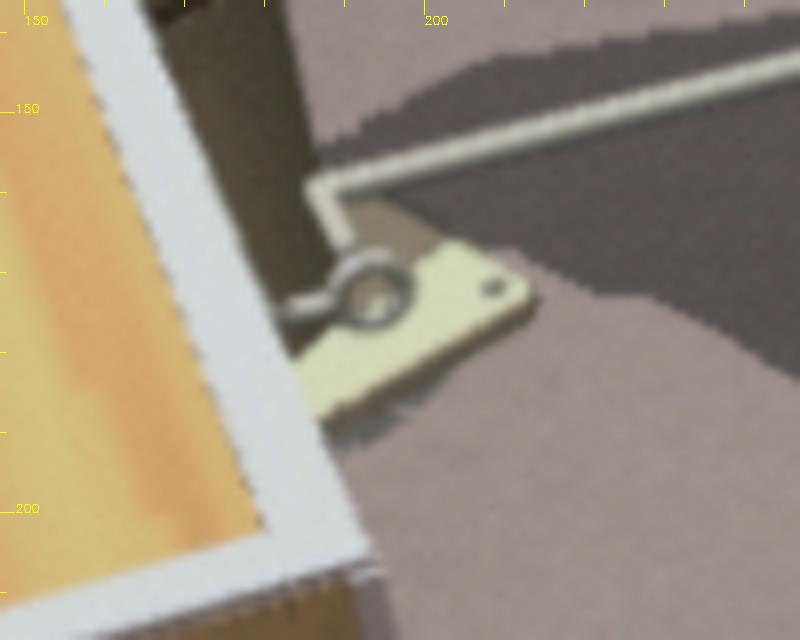

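View pics/p2d.png

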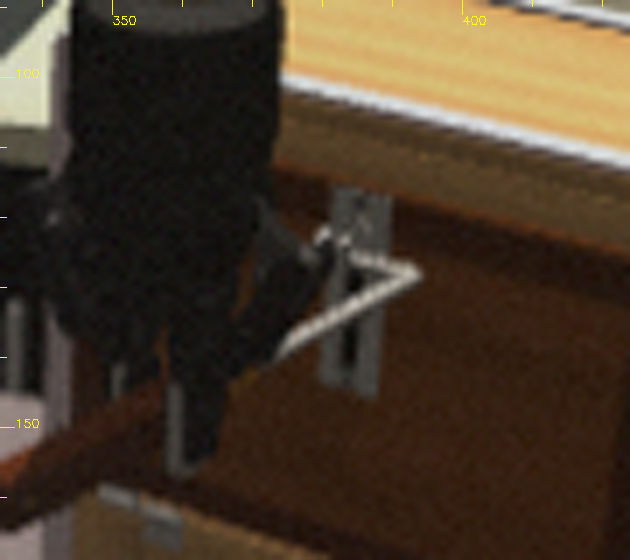

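```bash
python3 -c "
from h import *
import pickle
s,d=pickle.load(open('p2.pkl','rb'))
b,e=tri((s,186.8,158.9),(d,393.3,127.4)); print(b,e)
t=sensors.get_obs()['eef_pos'];print('pred',t-.181*OUT+.0203*UP)
for E in (E0,np.array([.4673,-.1954,.3319])):
  q=E-b; print('out %.4f y %.4f z %.4f'%(q@OUT,q@CY,q[2]))
  q=E-(t-.181*OUT+.0203*UP); print('pred out %.4f y %.4f z %.4f'%(q@OUT,q@CY,q[2]))
crop(s,'p2s2.png',175,145,215,185,16)
"
```

```text
[ 0.424  -0.1771  0.3329] [np.float64(0.0007323708248831476), np.float64(0.0007323708248831494)]
pred [ 0.4255 -0.1794  0.3315]
out -0.0004 y 0.0466 z -0.0007
pred out 0.0012 y 0.0443 z 0.0007
out -0.0001 y 0.0470 z -0.0010
pred out 0.0015 y 0.0447 z 0.0004
```

View pics/p2s2.png

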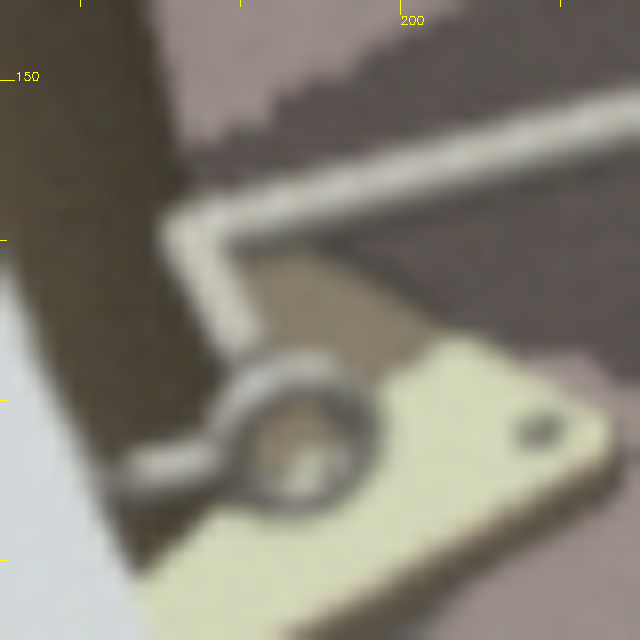

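Request:
apply_moves(plan=[0.0007,0.002,0,0,0,0,0.0007,0.005,0,0,0,0,0.0007,0.009,0,0,0,0,0.0007,0.013,0,0,0,0,0.0007,0.016,0,0,0,0,0.0007,0.016,0,0,0,0])

```text
clock: 7.1
eef_pos: [0.5114, -0.0184, 0.3108]
tool_rot: [0.833, 0.553, -0.004, -0.0]
ft_force: [0.7, 0.4, -1.9]
grip_width: 0.0171
```

```bash
python3 look.py p3
```

```text
t 7.10 p [ 0.5114 -0.0184  0.3108] yaw 67.14 tilt [-0.0066 -0.0042 -1.    ] F [ 0.7274  0.4368 -1.9108] T [ 0.0313 -0.0633 -0.0106] w 0.0171 q [-0.0333  0.2517  0.2241  1.5496 -0.0044  1.9366]
```

View pics/p3s.png

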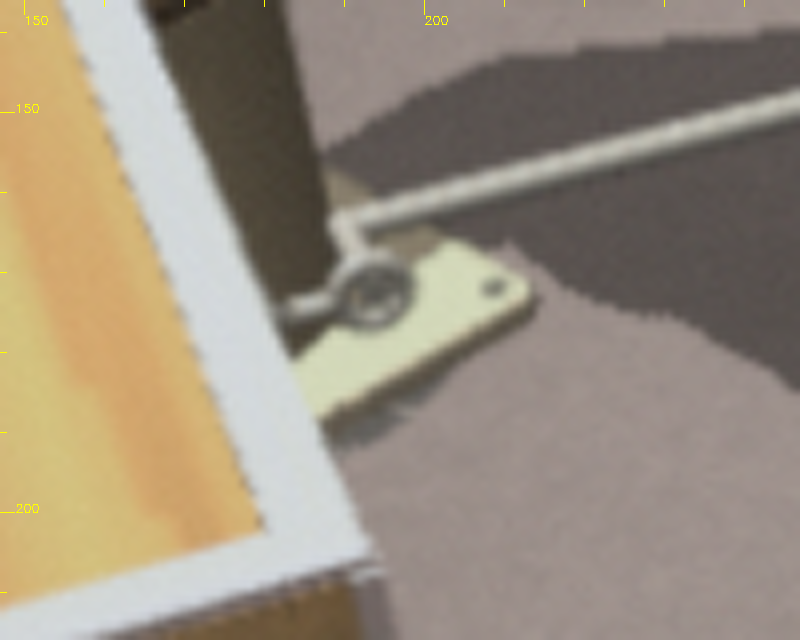

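The scene view shows the dark finger end centred in the ring at about (193,172), with no contact force. Pushing it the rest of the way.

Request:
apply_moves(plan=[0,0.003,0,0,0,0,0,0.006,0,0,0,0,0,0.01,0,0,0,0,0,0.013,0,0,0,0,0,0.016,0,0,0,0,0,0.016,0,0,0,0])

```text
clock: 7.7
eef_pos: [0.526, -0.0247, 0.3108]
tool_rot: [0.833, 0.553, -0.004, -0.0]
ft_force: [-0.4, 0.8, -0.7]
grip_width: 0.0176
```

```bash
python3 look.py p4
```

```text
t 7.70 p [ 0.526  -0.0247  0.3108] yaw 67.13 tilt [-0.0064 -0.0042 -1.    ] F [-0.4097  0.8055 -0.6573] T [ 0.0723 -0.0451  0.0477] w 0.0176 q [-0.0442  0.2827  0.2656  1.5599 -0.0045  1.9258]
```

View pics/p4s.png

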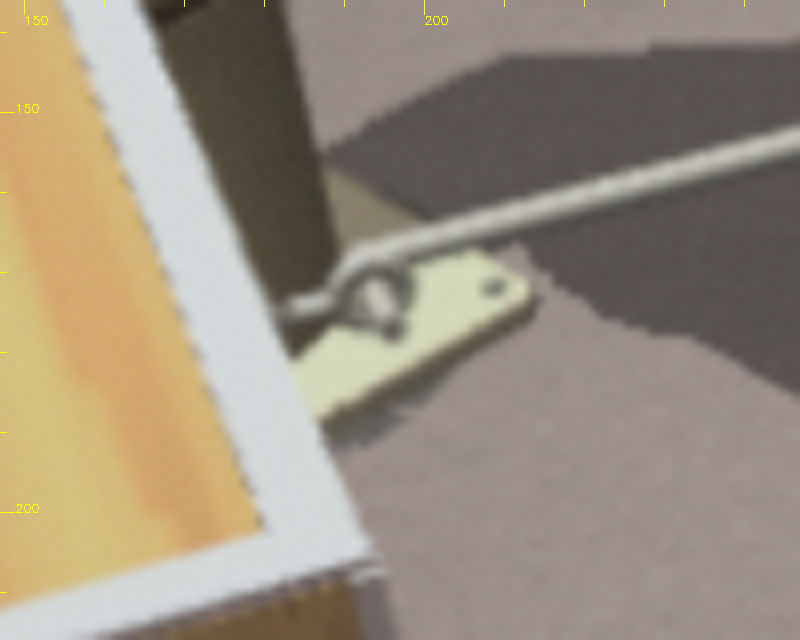

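View pics/p4d.png

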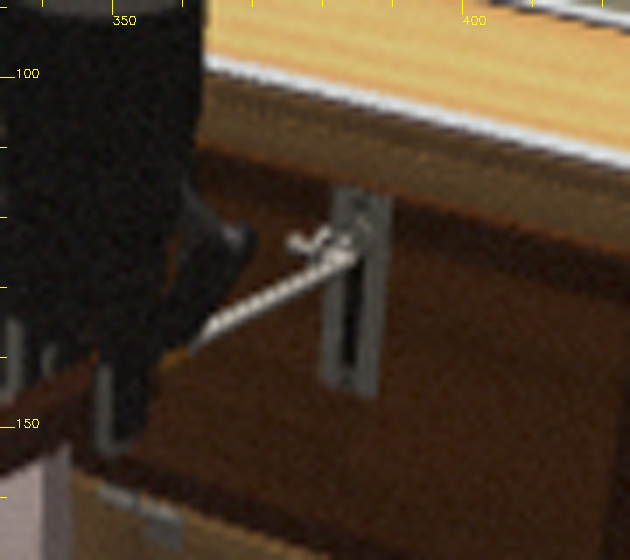

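Request:
apply_moves(plan=[0.001,0,0,0,0,0,0.002,0,0.0002,0,0,0,0.0025,0,0.0003,0,0,0,0.003,0,0.0004,0,0,0])

```text
clock: 8.13
eef_pos: [0.5261, -0.0226, 0.3105]
tool_rot: [0.833, 0.553, -0.005, 0.001]
ft_force: [-2.1, -5.8, -0.7]
grip_width: 0.0171
```

```bash
cat >> h.py <<'E'
def fc():
    st(); o=sensors.get_obs(); f=o["ft_force"]; q=o["eef_pos"]-np.array([.526,-.0247,.3108])
    print("F out %.1f y %.1f z %.1f"%(f@OUT,f@CY,f[2]),"moved out %.4f y %.4f z %.4f"%(q@OUT,q@CY,q[2]))
E
python3 -c "
from h import *
fc()"
```

```text
t 8.13 p [ 0.5261 -0.0226  0.3105] yaw 67.11 tilt [-0.0074 -0.0066 -1.    ] F [-2.0966 -5.8401 -0.6988] T [-1.0432  0.329   0.0061] w 0.0171 q [-0.039   0.2836  0.266   1.5603 -0.0068  1.9313]
F out -6.2 y 0.3 z -0.7 moved out 0.0020 y -0.0007 z -0.0003
```

Request:
apply_moves(plan=[0.0004,0,0.0001,0,0,0,0.0008,0,0.0002,0,0,0,0.0012,0,0.0003,0,0,0])

```text
clock: 8.38
eef_pos: [0.5263, -0.0225, 0.3102]
tool_rot: [0.834, 0.552, -0.006, 0.001]
ft_force: [-2.6, -8.4, -0.4]
grip_width: 0.0171
```

```bash
python3 -c "
from h import *
fc()"
```

```text
t 8.38 p [ 0.5263 -0.0225  0.3102] yaw 67.07 tilt [-0.0081 -0.0084 -0.9999] F [-2.6167 -8.4286 -0.3552] T [-1.5594  0.4892  0.0619] w 0.0171 q [-0.0377  0.2844  0.2661  1.5603 -0.0087  1.9333]
F out -8.8 y 0.9 z -0.4 moved out 0.0022 y -0.0006 z -0.0006
```

Request:
apply_moves(plan=[0.0004,0,0.0001,0,0,0,0.0008,0,0.0001,0,0,0,0.0012,0,0.0002,0,0,0,0.0016,0,0.0003,0,0,0])

```text
clock: 8.72
eef_pos: [0.5268, -0.0214, 0.3098]
tool_rot: [0.834, 0.552, -0.006, 0.001]
ft_force: [-3.2, -7.3, -0.6]
grip_width: 0.0173
```

```bash
python3 -c "
from h import *
fc()"
```

```text
t 8.72 p [ 0.5268 -0.0214  0.3098] yaw 67.05 tilt [-0.0084 -0.0089 -0.9999] F [-3.2249 -7.314  -0.6134] T [-1.5608  0.5246  0.1025] w 0.0173 q [-0.0353  0.2856  0.2668  1.5601 -0.0092  1.9361]
F out -8.0 y -0.1 z -0.6 moved out 0.0033 y -0.0006 z -0.0010
```

Request:
apply_moves(plan=[0.0005,0,0.0001,0,0,0,0.001,0,0.0002,0,0,0,0.0015,0,0.0003,0,0,0,0.002,0,0.0004,0,0,0])

```text
clock: 9.05
eef_pos: [0.5278, -0.0188, 0.3094]
tool_rot: [0.834, 0.552, -0.005, 0.001]
ft_force: [-2.2, -5.3, -0.7]
grip_width: 0.0172
```

```bash
python3 -c "
from h import *
fc()"
```

```text
t 9.05 p [ 0.5278 -0.0188  0.3094] yaw 67.07 tilt [-0.0077 -0.0072 -0.9999] F [-2.235  -5.3353 -0.6544] T [-1.0734  0.3127  0.0265] w 0.0172 q [-0.0313  0.2872  0.268   1.5592 -0.0074  1.9397]
F out -5.8 y 0.0 z -0.7 moved out 0.0062 y -0.0006 z -0.0014
```

```bash
cat > arc.py <<'E'
from h import *
import sys
# args: cmd_out cmd_up (mm, so far), list of theta (deg), lead mm
z=np.array([-.0065,-.0042,-1]);z/=np.linalg.norm(z);x=np.array([np.cos(np.radians(67.13)),np.sin(np.radians(67.13)),0]);x-=z*(x@z);x/=np.linalg.norm(x);R0=np.c_[x,np.cross(z,x),z]
A,B=162.,34.5
def arc(t,l):
    t=np.radians(t);p=np.array([A*np.sin(t)+B*(np.cos(t)-1),A*(np.cos(t)-1)-B*np.sin(t)])
    tan=np.array([A*np.cos(t)-B*np.sin(t),-A*np.sin(t)-B*np.cos(t)])/np.hypot(A,B)
    return p+l*tan
if __name__=="__main__":
    co,cu=float(sys.argv[1]),float(sys.argv[2]);l=float(sys.argv[3])
    for t in np.linspace(float(sys.argv[4]),float(sys.argv[5]),int(sys.argv[6])):
        o,u=arc(t,l); d=R0.T@((o-co)*OUT+(u-cu)*UP); print("%.1f tot %.1f %.1f shift mm"%(t,o,u),np.round(d,1))
E
python3 arc.py 7.8 -1.4 3 2 9 12
```

```text
2.0 tot 8.5 -2.0 shift mm [0.7 0.  0.6]
2.6 tot 10.3 -2.5 shift mm [2.5 0.  1.1]
3.3 tot 12.1 -3.0 shift mm [4.3 0.  1.6]
3.9 tot 13.8 -3.6 shift mm [6.1 0.  2.1]
4.5 tot 15.6 -4.1 shift mm [7.8 0.  2.6]
5.2 tot 17.4 -4.7 shift mm [9.6 0.  3.2]
5.8 tot 19.1 -5.3 shift mm [11.3  0.   3.8]
6.5 tot 20.8 -5.9 shift mm [13.1  0.   4.4]
7.1 tot 22.6 -6.5 shift mm [14.8  0.   5. ]
7.7 tot 24.3 -7.1 shift mm [16.5  0.   5.6]
8.4 tot 26.0 -7.8 shift mm [18.2  0.   6.3]
9.0 tot 27.7 -8.5 shift mm [20.   0.   6.9]
```

Request:
apply_moves(plan=[0.0007,0,0.0006,0,0,0,0.0025,0,0.0011,0,0,0,0.0043,0,0.0016,0,0,0,0.0061,0,0.0021,0,0,0,0.0078,0,0.0026,0,0,0,0.0096,0,0.0032,0,0,0,0.0113,0,0.0038,0,0,0,0.0131,0,0.0044,0,0,0])

```text
clock: 9.72
eef_pos: [0.5336, -0.005, 0.305]
tool_rot: [0.833, 0.553, -0.004, 0.0]
ft_force: [-0.6, -1.2, -1.4]
grip_width: 0.0169
```

```bash
python3 -c "
from h import *
fc()"; python3 arc.py 20.8 -5.9 3 7.5 18 12
```

```text
t 9.72 p [ 0.5336 -0.005   0.305 ] yaw 67.16 tilt [-0.0065 -0.0043 -1.    ] F [-0.6395 -1.2327 -1.4456] T [-0.2987  0.0742 -0.0079] w 0.0169 q [-0.0068  0.2977  0.2713  1.5507 -0.0044  1.9627]
F out -1.4 y -0.1 z -1.4 moved out 0.0211 y -0.0007 z -0.0058
7.5 tot 23.7 -6.9 shift mm [2.9 0.  1. ]
8.5 tot 26.3 -7.9 shift mm [5.5 0.  1.9]
9.4 tot 28.8 -8.9 shift mm [8. 0. 3.]
10.4 tot 31.4 -10.0 shift mm [10.6  0.   4. ]
11.3 tot 33.9 -11.1 shift mm [13.1  0.   5.1]
12.3 tot 36.4 -12.3 shift mm [15.6  0.   6.3]
13.2 tot 38.9 -13.5 shift mm [18.1  0.   7.5]
14.2 tot 41.3 -14.7 shift mm [20.6  0.   8.7]
15.1 tot 43.8 -16.0 shift mm [23.  0. 10.]
16.1 tot 46.2 -17.3 shift mm [25.5  0.  11.3]
17.0 tot 48.6 -18.7 shift mm [27.9  0.  12.6]
18.0 tot 51.0 -20.1 shift mm [30.3  0.  14. ]
```

```bash
python3 look.py p5
```

```text
t 9.72 p [ 0.5336 -0.005   0.305 ] yaw 67.16 tilt [-0.0065 -0.0043 -1.    ] F [-0.6395 -1.2327 -1.4456] T [-0.2987  0.0742 -0.0079] w 0.0169 q [-0.0068  0.2977  0.2713  1.5507 -0.0044  1.9627]
```

View pics/p5s.png

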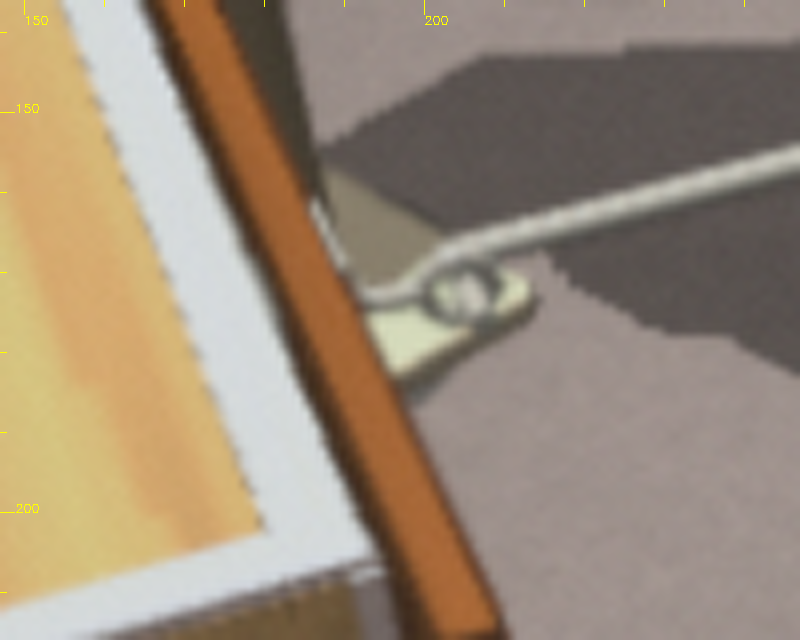

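The flap is open by several degrees and the hook is still in the eye. I'll carry on along the arc.

Request:
apply_moves(plan=[0.003,0,0.001,0,0,0,0.0055,0,0.0019,0,0,0,0.008,0,0.003,0,0,0,0.0106,0,0.004,0,0,0,0.0131,0,0.0051,0,0,0,0.0156,0,0.0063,0,0,0,0.0181,0,0.0075,0,0,0,0.0206,0,0.0087,0,0,0,0.023,0,0.01,0,0,0,0.0255,0,0.0113,0,0,0,0.0279,0,0.0126,0,0,0,0.0303,0,0.014,0,0,0])

```text
clock: 10.82
eef_pos: [0.5453, 0.023, 0.2908]
tool_rot: [0.833, 0.553, -0.004, -0.0]
ft_force: [-0.4, -0.5, -1.4]
grip_width: 0.0171
```

```bash
python3 -c "
from h import *
fc()"; python3 arc.py 51 -20.1 3 19 30 12
```

```text
t 10.82 p [0.5453 0.023  0.2908] yaw 67.15 tilt [-0.0064 -0.004  -1.    ] F [-0.424  -0.5135 -1.3549] T [-0.2409  0.0515  0.0946] w 0.0171 q [ 0.0442  0.3242  0.2716  1.5247 -0.0037  2.0139]
F out -0.6 y -0.2 z -1.4 moved out 0.0515 y -0.0007 z -0.0200
19.0 tot 53.4 -21.6 shift mm [2.4 0.  1.5]
20.0 tot 55.9 -23.2 shift mm [4.9 0.  3. ]
21.0 tot 58.3 -24.8 shift mm [7.3 0.  4.6]
22.0 tot 60.7 -26.4 shift mm [9.7 0.  6.2]
23.0 tot 63.0 -28.1 shift mm [12.1  0.   7.9]
24.0 tot 65.3 -29.8 shift mm [14.4  0.   9.6]
25.0 tot 67.6 -31.6 shift mm [16.7  0.  11.4]
26.0 tot 69.9 -33.4 shift mm [19.   0.  13.1]
27.0 tot 72.1 -35.2 shift mm [21.2  0.  15. ]
28.0 tot 74.3 -37.1 shift mm [23.4  0.1 16.8]
29.0 tot 76.5 -39.0 shift mm [25.6  0.1 18.7]
30.0 tot 78.6 -41.0 shift mm [27.7  0.1 20.7]
```

Request:
apply_moves(plan=[0.0024,0,0.0015,0,0,0,0.0049,0,0.003,0,0,0,0.0073,0,0.0046,0,0,0,0.0097,0,0.0062,0,0,0,0.0121,0,0.0079,0,0,0,0.0144,0,0.0096,0,0,0,0.0167,0,0.0114,0,0,0,0.019,0,0.0131,0,0,0,0.0212,0,0.015,0,0,0,0.0234,0,0.0168,0,0,0,0.0256,0,0.0187,0,0,0,0.0277,0,0.0207,0,0,0])

```text
clock: 11.82
eef_pos: [0.5559, 0.0484, 0.2699]
tool_rot: [0.833, 0.553, -0.004, -0.0]
ft_force: [0.1, -0.3, -1.4]
grip_width: 0.0173
```

```bash
python3 -c "
from h import *
fc()"; python3 arc.py 78.7 -40.9 3 31 42 12; python3 look.py p6
```

```text
t 11.82 p [0.5559 0.0484 0.2699] yaw 67.15 tilt [-0.0064 -0.004  -1.    ] F [ 0.0791 -0.2735 -1.3649] T [-0.0502  0.0146 -0.0046] w 0.0173 q [ 0.0888  0.3525  0.2581  1.4831 -0.0034  2.0584]
F out -0.2 y 0.2 z -1.4 moved out 0.0790 y -0.0008 z -0.0409
31.0 tot 80.7 -43.0 shift mm [2. 0. 2.]
32.0 tot 82.8 -45.0 shift mm [4.1 0.  4.1]
33.0 tot 84.8 -47.0 shift mm [6.1 0.  6.1]
34.0 tot 86.8 -49.1 shift mm [8.1 0.  8.2]
35.0 tot 88.7 -51.3 shift mm [10.1  0.  10.3]
36.0 tot 90.6 -53.4 shift mm [12.   0.  12.5]
37.0 tot 92.5 -55.6 shift mm [13.9  0.1 14.7]
38.0 tot 94.4 -57.9 shift mm [15.8  0.1 16.9]
39.0 tot 96.1 -60.1 shift mm [17.6  0.1 19.1]
40.0 tot 97.9 -62.4 shift mm [19.3  0.1 21.4]
41.0 tot 99.6 -64.8 shift mm [21.1  0.1 23.7]
42.0 tot 101.3 -67.1 shift mm [22.8  0.1 26.1]
t 11.82 p [0.5559 0.0484 0.2699] yaw 67.15 tilt [-0.0064 -0.004  -1.    ] F [ 0.0791 -0.2735 -1.3649] T [-0.0502  0.0146 -0.0046] w 0.0173 q [ 0.0888  0.3525  0.2581  1.4831 -0.0034  2.0584]
```

View pics/p6s.png

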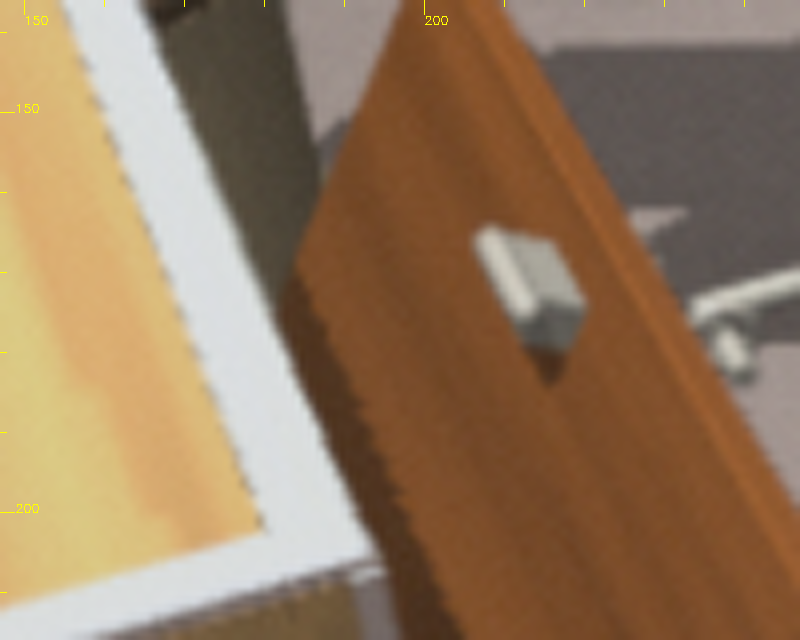

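The flap follows the hook at about 30°. Continuing.

Request:
apply_moves(plan=[0.002,0,0.002,0,0,0,0.0041,0,0.0041,0,0,0,0.0061,0,0.0061,0,0,0,0.0081,0,0.0082,0,0,0,0.0101,0,0.0103,0,0,0,0.012,0,0.0125,0,0,0,0.0139,0,0.0147,0,0,0,0.0158,0,0.0169,0,0,0,0.0176,0,0.0191,0,0,0,0.0193,0,0.0214,0,0,0,0.0211,0,0.0237,0,0,0,0.0228,0,0.0261,0,0,0])

```text
clock: 12.92
eef_pos: [0.5646, 0.0693, 0.2436]
tool_rot: [0.833, 0.553, -0.004, -0.0]
ft_force: [-0.8, 0.6, -1.2]
grip_width: 0.0174
```

```bash
python3 -c "
from h import *
fc()"; python3 arc.py 101.4 -67.1 2.5 43 54 12
```

```text
t 12.92 p [0.5646 0.0693 0.2436] yaw 67.15 tilt [-0.0064 -0.004  -1.    ] F [-0.8301  0.5993 -1.1965] T [ 0.1728 -0.0499 -0.0347] w 0.0174 q [ 0.1238  0.3808  0.2317  1.4286 -0.0032  2.0934]
F out 0.2 y -1.0 z -1.2 moved out 0.1016 y -0.0009 z -0.0672
43.0 tot 102.6 -69.1 shift mm [1.3 0.  2. ]
44.0 tot 104.2 -71.5 shift mm [2.9 0.  4.4]
45.0 tot 105.8 -73.9 shift mm [4.5 0.  6.8]
46.0 tot 107.3 -76.4 shift mm [6.  0.  9.3]
47.0 tot 108.8 -78.9 shift mm [ 7.5  0.  11.7]
48.0 tot 110.2 -81.4 shift mm [ 8.9  0.1 14.2]
49.0 tot 111.6 -83.9 shift mm [10.3  0.1 16.8]
50.0 tot 112.9 -86.5 shift mm [11.7  0.1 19.3]
51.0 tot 114.2 -89.1 shift mm [13.   0.1 21.9]
52.0 tot 115.5 -91.7 shift mm [14.3  0.1 24.5]
53.0 tot 116.7 -94.3 shift mm [15.5  0.1 27.1]
54.0 tot 117.9 -97.0 shift mm [16.6  0.1 29.8]
```

Request:
apply_moves(plan=[0.0013,0,0.002,0,0,0,0.0029,0,0.0044,0,0,0,0.0045,0,0.0068,0,0,0,0.006,0,0.0093,0,0,0,0.0075,0,0.0117,0,0,0,0.0089,0,0.0142,0,0,0,0.0103,0,0.0168,0,0,0,0.0117,0,0.0193,0,0,0,0.013,0,0.0219,0,0,0,0.0143,0,0.0245,0,0,0,0.0155,0,0.0271,0,0,0,0.0166,0,0.0298,0,0,0])

```text
clock: 13.92
eef_pos: [0.5709, 0.0845, 0.2137]
tool_rot: [0.833, 0.553, -0.004, -0.0]
ft_force: [1.0, 0.8, -0.8]
grip_width: 0.0174
```

```bash
python3 -c "
from h import *
fc()"; python3 arc.py 118 -97 2 55 66 12;python3 -c "
from h import *
d=grab('side');crop(d,'p7d.png',320,90,450,230,5)"
```

```text
t 13.92 p [0.5709 0.0845 0.2137] yaw 67.16 tilt [-0.0062 -0.0039 -1.    ] F [ 1.0474  0.757  -0.8112] T [ 0.3043 -0.1585  0.0622] w 0.0174 q [ 0.1485  0.4077  0.1945  1.3642 -0.0029  2.118 ]
F out 1.1 y 0.7 z -0.8 moved out 0.1181 y -0.0010 z -0.0971
55.0 tot 118.8 -99.2 shift mm [0.8 0.  2.2]
56.0 tot 119.8 -101.9 shift mm [1.9 0.  4.9]
57.0 tot 120.9 -104.6 shift mm [2.9 0.  7.6]
58.0 tot 121.8 -107.3 shift mm [ 3.9  0.  10.3]
59.0 tot 122.8 -110.0 shift mm [ 4.9  0.1 13. ]
60.0 tot 123.7 -112.8 shift mm [ 5.8  0.1 15.7]
61.0 tot 124.5 -115.5 shift mm [ 6.6  0.1 18.5]
62.0 tot 125.3 -118.3 shift mm [ 7.4  0.1 21.3]
63.0 tot 126.0 -121.1 shift mm [ 8.2  0.1 24.1]
64.0 tot 126.7 -123.9 shift mm [ 8.9  0.1 26.9]
65.0 tot 127.4 -126.8 shift mm [ 9.5  0.1 29.7]
66.0 tot 127.9 -129.6 shift mm [10.2  0.1 32.5]
```

View pics/p7d.png

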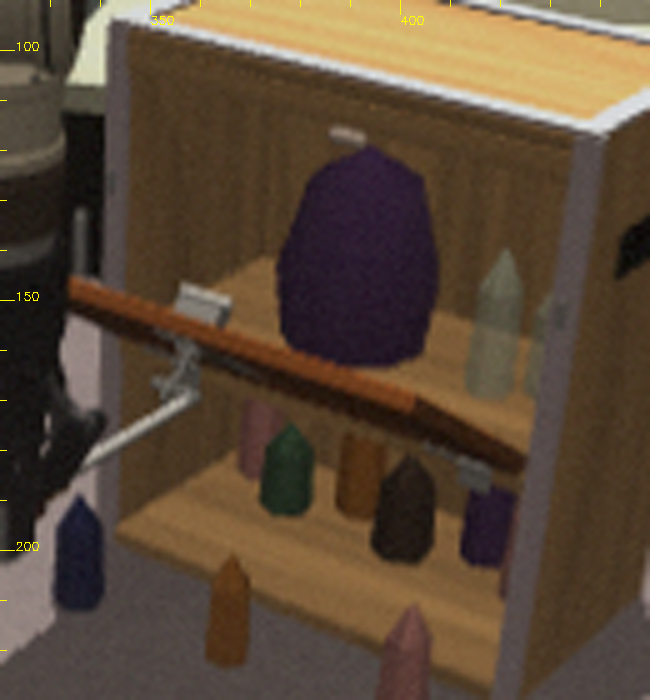

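Request:
apply_moves(plan=[0.0008,0,0.0022,0,0,0,0.0019,0,0.0049,0,0,0,0.0029,0,0.0076,0,0,0,0.0039,0,0.0103,0,0,0,0.0049,0,0.013,0,0,0,0.0058,0,0.0157,0,0,0,0.0066,0,0.0185,0,0,0,0.0074,0,0.0213,0,0,0,0.0082,0,0.0241,0,0,0,0.0089,0,0.0269,0,0,0,0.0095,0,0.0297,0,0,0,0.0102,0,0.0325,0,0,0])

```text
clock: 14.97
eef_pos: [0.5746, 0.0937, 0.1811]
tool_rot: [0.833, 0.553, -0.004, -0.0]
ft_force: [1.5, 3.1, -0.9]
grip_width: 0.0171
```

```bash
python3 -c "
from h import *
fc()"; python3 arc.py 128 -129.6 1 67 78 12
```

```text
t 14.97 p [0.5746 0.0937 0.1811] yaw 67.15 tilt [-0.0062 -0.0038 -1.    ] F [ 1.5063  3.1265 -0.9159] T [ 0.539  -0.3879  0.1002] w 0.0171 q [ 0.1631  0.4333  0.1481  1.2924 -0.0028  2.1327]
F out 3.5 y 0.2 z -0.9 moved out 0.1280 y -0.0011 z -0.1297
67.0 tot 128.3 -131.4 shift mm [0.3 0.  1.8]
68.0 tot 128.8 -134.3 shift mm [0.8 0.  4.7]
69.0 tot 129.3 -137.1 shift mm [1.3 0.  7.5]
70.0 tot 129.7 -140.0 shift mm [ 1.7  0.  10.4]
71.0 tot 130.0 -142.9 shift mm [ 2.1  0.1 13.3]
72.0 tot 130.3 -145.7 shift mm [ 2.4  0.1 16.1]
73.0 tot 130.6 -148.6 shift mm [ 2.7  0.1 19. ]
74.0 tot 130.8 -151.5 shift mm [ 2.9  0.1 21.9]
75.0 tot 131.0 -154.4 shift mm [ 3.1  0.1 24.8]
76.0 tot 131.1 -157.3 shift mm [ 3.2  0.1 27.7]
77.0 tot 131.1 -160.2 shift mm [ 3.3  0.1 30.6]
78.0 tot 131.1 -163.1 shift mm [ 3.3  0.1 33.4]
```

Request:
apply_moves(plan=[0.0013,0,0.0018,0,0,0,0.0018,0,0.0047,0,0,0,0.0023,0,0.0075,0,0,0,0.0027,0,0.0104,0,0,0,0.0031,0,0.0133,0,0,0,0.0034,0,0.0161,0,0,0,0.0037,0,0.019,0,0,0,0.0039,0,0.0219,0,0,0,0.0041,0,0.0248,0,0,0,0.0042,0,0.0277,0,0,0,0.0043,0,0.0306,0,0,0,0.0043,0,0.0334,0,0,0])

```text
clock: 15.97
eef_pos: [0.576, 0.0974, 0.1476]
tool_rot: [0.833, 0.553, -0.004, -0.0]
ft_force: [1.4, 1.2, -2.8]
grip_width: 0.0169
```

```bash
python3 -c "
from h import *
fc()"; python3 arc.py 131.3 -163.1 1 79 90 12;python3 -c "
from h import *
d=grab('side');crop(d,'p8d.png',320,90,450,230,5)"
```

```text
t 15.97 p [0.576  0.0974 0.1476] yaw 67.15 tilt [-0.0065 -0.0041 -1.    ] F [ 1.4459  1.2038 -2.8148] T [ 0.3939 -0.2946  0.1196] w 0.0169 q [ 0.169   0.4577  0.0967  1.2169 -0.0029  2.1386]
F out 1.7 y 0.9 z -2.8 moved out 0.1319 y -0.0013 z -0.1632
79.0 tot 131.1 -166.0 shift mm [-0.2  0.   2.9]
80.0 tot 131.0 -168.8 shift mm [-0.3  0.   5.7]
81.0 tot 130.8 -171.7 shift mm [-0.4  0.   8.6]
82.0 tot 130.7 -174.6 shift mm [-0.6  0.1 11.5]
83.0 tot 130.4 -177.5 shift mm [-0.8  0.1 14.4]
84.0 tot 130.1 -180.4 shift mm [-1.1  0.1 17.3]
85.0 tot 129.8 -183.2 shift mm [-1.4  0.1 20.2]
86.0 tot 129.4 -186.1 shift mm [-1.8  0.1 23. ]
87.0 tot 128.9 -189.0 shift mm [-2.2  0.1 25.9]
88.0 tot 128.4 -191.8 shift mm [-2.7  0.1 28.7]
89.0 tot 127.9 -194.6 shift mm [-3.2  0.1 31.6]
90.0 tot 127.3 -197.5 shift mm [-3.8  0.2 34.4]
```

View pics/p8d.png

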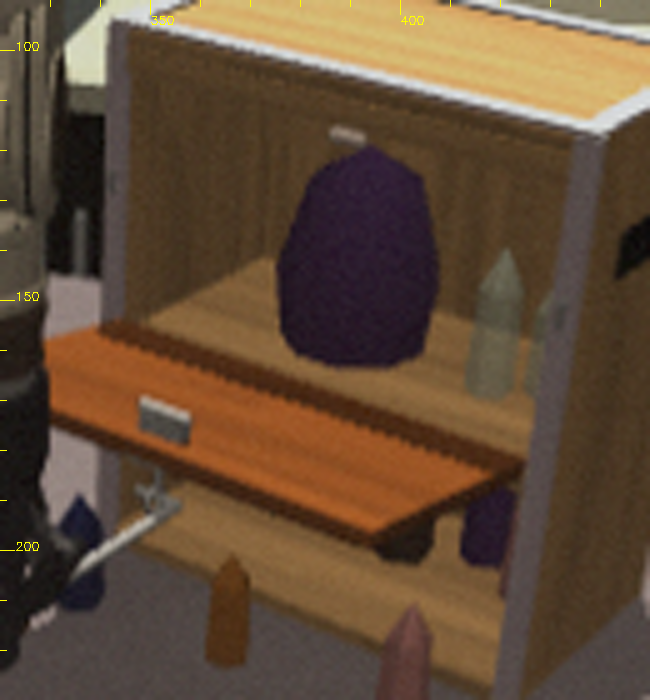

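Request:
apply_moves(plan=[0,0,0.0029,0,0,0,-0.0001,0,0.0057,0,0,0,-0.0002,0,0.0086,0,0,0,-0.0004,0,0.0115,0,0,0,-0.0006,0,0.0144,0,0,0,-0.0009,0,0.0173,0,0,0,-0.0012,0,0.0202,0,0,0,-0.0015,0,0.0225,0,0,0,-0.0018,0,0.024,0,0,0,-0.0018,0,0.024,0,0,0])

```text
clock: 16.85
eef_pos: [0.5748, 0.0955, 0.1234]
tool_rot: [0.833, 0.553, -0.004, -0.0]
ft_force: [0.6, -0.8, -2.9]
grip_width: 0.0167
```

```bash
python3 -c "
from h import *
fc()
d=grab('side');crop(d,'p9d.png',320,90,450,230,5)
s=grab('scene');crop(s,'p9s.png',160,110,290,230,6)"
```

```text
t 16.85 p [0.5748 0.0955 0.1234] yaw 67.14 tilt [-0.0072 -0.0042 -1.    ] F [ 0.5935 -0.7956 -2.8576] T [ 0.4783 -0.2672  0.0845] w 0.0167 q [ 0.1661  0.4733  0.0556  1.1609 -0.0029  2.1359]
F out -0.5 y 0.9 z -2.9 moved out 0.1297 y -0.0016 z -0.1874
```

View pics/p9d.png

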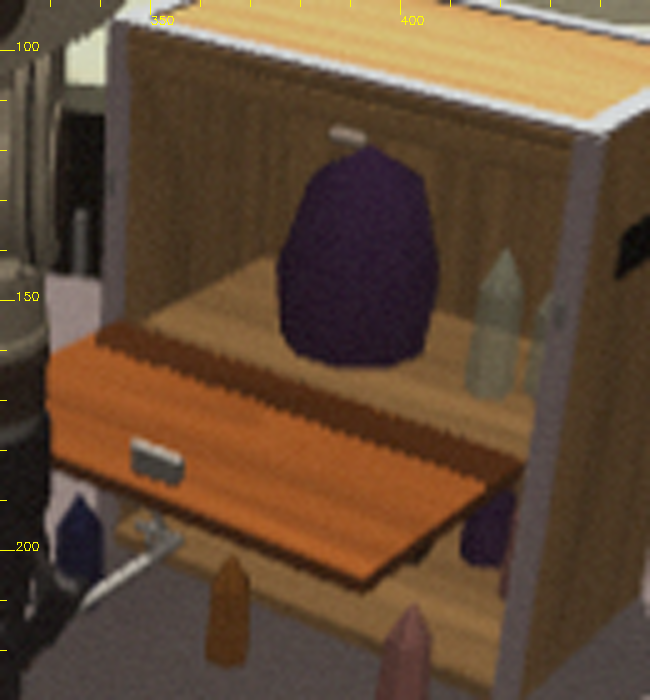

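View pics/p9s.png

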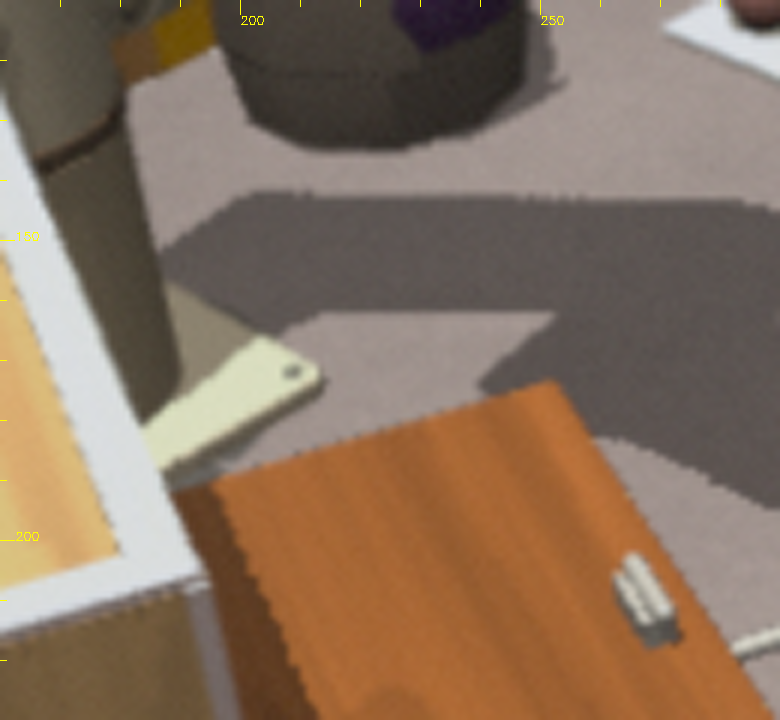

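Request:
apply_moves(plan=[-0.0003,0,0.002,0,0,0,-0.0006,0,0.004,0,0,0,-0.0009,0,0.0055,0,0,0,-0.0012,0,0.007,0,0,0,-0.0015,0,0.008,0,0,0,-0.0017,0,0.009,0,0,0,-0.0017,0,0.009,0,0,0])

```text
clock: 17.53
eef_pos: [0.5747, 0.0939, 0.1153]
tool_rot: [0.833, 0.553, -0.004, 0.0]
ft_force: [0.3, 1.1, 1.7]
grip_width: 0.017
```

```bash
python3 -c "
from h import *
fc()"
```

```text
t 17.53 p [0.5747 0.0939 0.1153] yaw 67.15 tilt [-0.0056 -0.0044 -1.    ] F [0.3016 1.0707 1.6975] T [-0.2346  0.1715 -0.0231] w 0.0170 q [ 0.1638  0.4779  0.0405  1.1397 -0.0035  2.1335]
F out 1.1 y -0.1 z 1.7 moved out 0.1282 y -0.0012 z -0.1955
```

```bash
python3 -c "
from h import *
import pickle
d=grab('side');s=grab('scene');pickle.dump((s,d),open('p10.pkl','wb'))
M=np.array([.4555,-.2288,0])
im=d['pixels'].copy()
for c in (d,s):
  im=c['pixels'][:,:,::-1].copy()
  for y in (-.156,.156):
    for o,z in ((.184,.182),(.184,.170)):
      p=M+o*OUT+y*CY+z*UP; u=proj(c,p);print(u.round(1)); cv2.circle(im,tuple(int(round(x)) for x in u),0,(0,255,0),-1)
  c['pixels']=im[:,:,::-1]
crop(d,'p10d.png',320,130,450,230,6)
crop(s,'p10s.png',180,150,330,290,5)"
```

```text
[393.1 204.5]
[392.7 208.2]
[307.9 171. ]
[307.9 174.3]
[249.8 173.5]
[250.3 177.7]
[306.7 258.2]
[307.  262.6]
```

View pics/p10d.png

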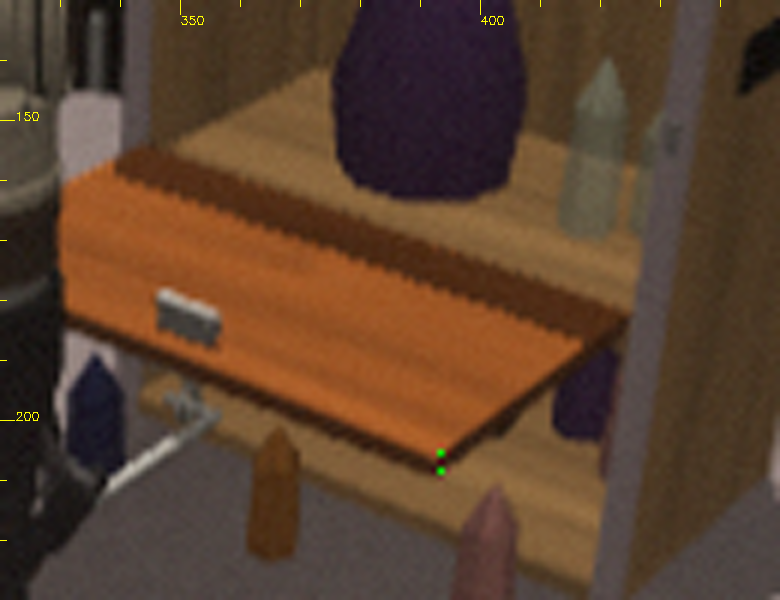

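View pics/p10s.png

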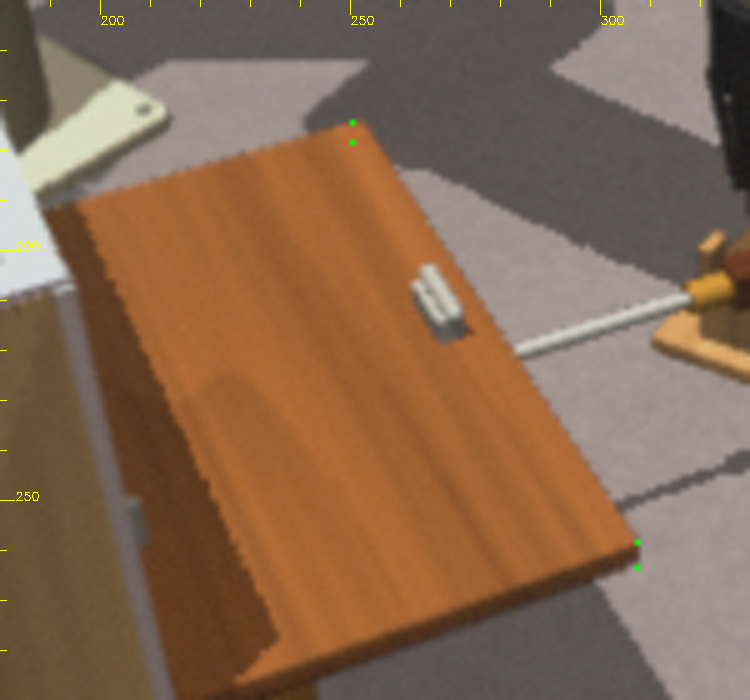

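Request:
apply_moves(plan=[0,0,0.0008,0,0,0,0,0,0.0015,0,0,0,0,0,0.0015,0,0,0])

```text
clock: 17.88
eef_pos: [0.5744, 0.094, 0.1135]
tool_rot: [0.833, 0.553, -0.004, -0.0]
ft_force: [-0.2, 1.6, 2.0]
grip_width: 0.0174
```

```bash
python3 -c "
from h import *
fc()"
```

```text
t 17.88 p [0.5744 0.094  0.1135] yaw 67.15 tilt [-0.0063 -0.0042 -1.    ] F [-0.162   1.5615  2.0358] T [-0.3044  0.1632 -0.0758] w 0.0174 q [ 0.1638  0.4794  0.0379  1.1363 -0.0031  2.1335]
F out 1.4 y -0.8 z 2.0 moved out 0.1282 y -0.0014 z -0.1973
```

Request:
apply_moves(plan=[0,0,0,0,0,0,0,0,0,0,0,0,0,0,0,0,0,0,0,0,0,0,0,0])

```text
clock: 18.22
eef_pos: [0.5744, 0.094, 0.1135]
tool_rot: [0.833, 0.553, -0.004, -0.0]
ft_force: [-0.3, 2.2, 2.4]
grip_width: 0.0173
```

```bash
python3 -c "
from h import *
import pickle
fc()
s0,d0=pickle.load(open('p10.pkl','rb'))
d=grab('side');s=grab('scene')
crop(d,'p11d.png',300,130,430,230,6); crop(s,'p11s.png',250,150,400,290,5)
g0=cv2.cvtColor(np.ascontiguousarray(d0['pixels']),cv2.COLOR_RGB2GRAY);g=cv2.cvtColor(d['pixels'],cv2.COLOR_RGB2GRAY)
print(cv2.phaseCorrelate(np.float32(g0[175:205,330:385]),np.float32(g[175:205,330:385])))
"
```

```text
t 18.22 p [0.5744 0.094  0.1135] yaw 67.15 tilt [-0.0063 -0.0041 -1.    ] F [-0.3099  2.2217  2.4006] T [-0.3195  0.1594 -0.099 ] w 0.0173 q [ 0.1638  0.4795  0.038   1.1362 -0.003   2.1334]
F out 1.9 y -1.1 z 2.4 moved out 0.1282 y -0.0014 z -0.1973
((-0.03315987602765347, 0.012065709504797795), 0.9825133922364977)
```

View pics/p11d.png

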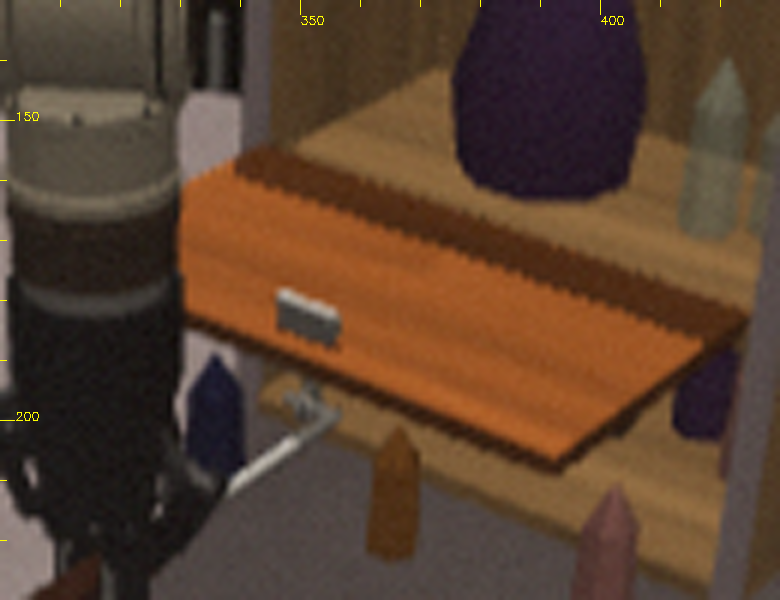

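View pics/p11s.png

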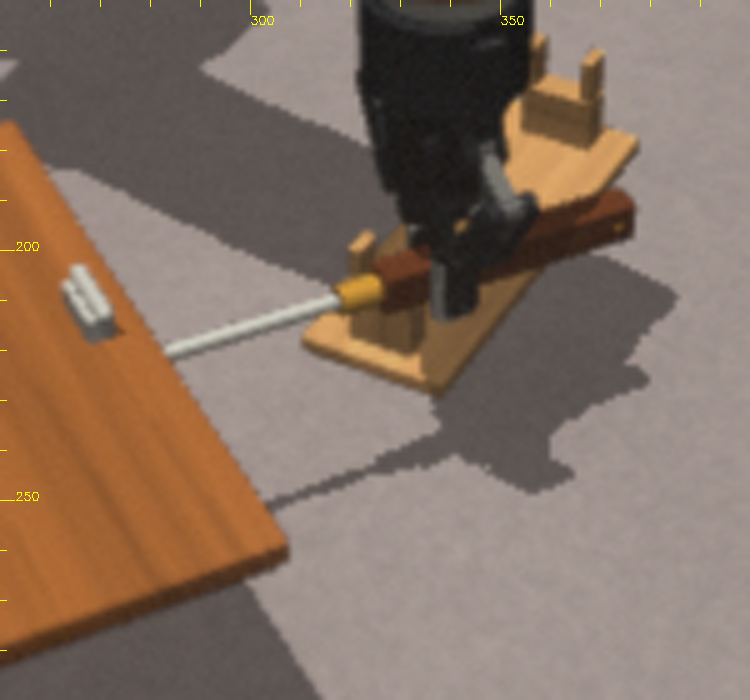

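Request:
apply_moves(plan=[0.0004,0,-0.001,0,0,0,0.0008,0,-0.002,0,0,0,0.0008,0,-0.0028,0,0,0,0.0008,0,-0.0028,0,0,0])

```text
clock: 18.65
eef_pos: [0.5745, 0.0947, 0.1159]
tool_rot: [0.833, 0.553, -0.004, -0.0]
ft_force: [0.1, -0.5, -1.4]
grip_width: 0.0169
```

```bash
python3 -c "
from h import *
fc()"
```

```text
t 18.65 p [0.5745 0.0947 0.1159] yaw 67.14 tilt [-0.007  -0.0038 -1.    ] F [ 0.0984 -0.5117 -1.3938] T [0.0372 0.0218 0.0164] w 0.0169 q [ 0.1648  0.4784  0.043   1.143  -0.0026  2.1346]
F out -0.4 y 0.3 z -1.4 moved out 0.1289 y -0.0016 z -0.1949
```

Unloaded: the force is back at baseline. Withdrawing the finger sideways.

Request:
apply_moves(plan=[0,-0.003,0,0,0,0,0,-0.007,0,0,0,0,0,-0.011,0,0,0,0,0,-0.015,0,0,0,0,0,-0.019,0,0,0,0,0,-0.019,0,0,0,0])

```text
clock: 19.15
eef_pos: [0.5562, 0.1025, 0.1163]
tool_rot: [0.833, 0.553, -0.004, -0.0]
ft_force: [-0.3, 0.7, -0.8]
grip_width: 0.0171
```

```bash
python3 -c "
from h import *
fc()"
```

```text
t 19.15 p [0.5562 0.1025 0.1163] yaw 67.18 tilt [-0.0072 -0.004  -1.    ] F [-0.3018  0.7233 -0.76  ] T [ 0.0084 -0.0228  0.0371] w 0.0171 q [ 0.1837  0.4473 -0.0062  1.1252 -0.0026  2.1527]
F out 0.5 y -0.6 z -0.8 moved out 0.1289 y -0.0215 z -0.1945
```

Request:
apply_moves(plan=[0,-0.005,0,0,0,0,0,-0.011,0,0,0,0,0,-0.018,0,0,0,0,0,-0.025,0,0,0,0,0.01,-0.027,0,0,0,0,0.025,-0.027,0,0,0,0,0.045,-0.027,0,0,0,0,0.065,-0.027,0,0,0,0,0.065,-0.027,0,0,0,0])

```text
clock: 19.9
eef_pos: [0.5592, 0.1765, 0.1162]
tool_rot: [0.832, 0.554, -0.002, -0.0]
ft_force: [0.9, -0.5, -0.3]
grip_width: 0.017
```

```bash
python3 -c "
from h import *
import pickle
fc()
s,d=[grab(n) for n in ('scene','side')];pickle.dump((s,d),open('q1.pkl','wb'))
crop(d,'q1d.png',290,130,450,250,5); crop(s,'q1s.png',190,140,390,290,4)
"
```

```text
t 19.90 p [0.5592 0.1765 0.1162] yaw 67.34 tilt [-0.0038 -0.0016 -1.    ] F [ 0.909  -0.494  -0.2891] T [ 0.0319 -0.0949 -0.0016] w 0.0170 q [ 0.306   0.4832  0.0517  1.1434 -0.0004  2.2722]
F out -0.1 y 1.0 z -0.3 moved out 0.1983 y -0.0475 z -0.1946
```

View pics/q1d.png

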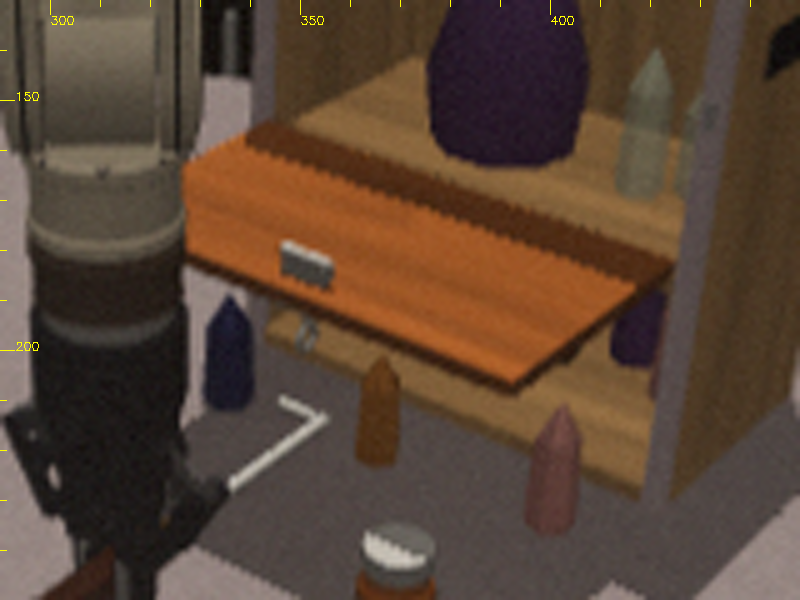

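View pics/q1s.png

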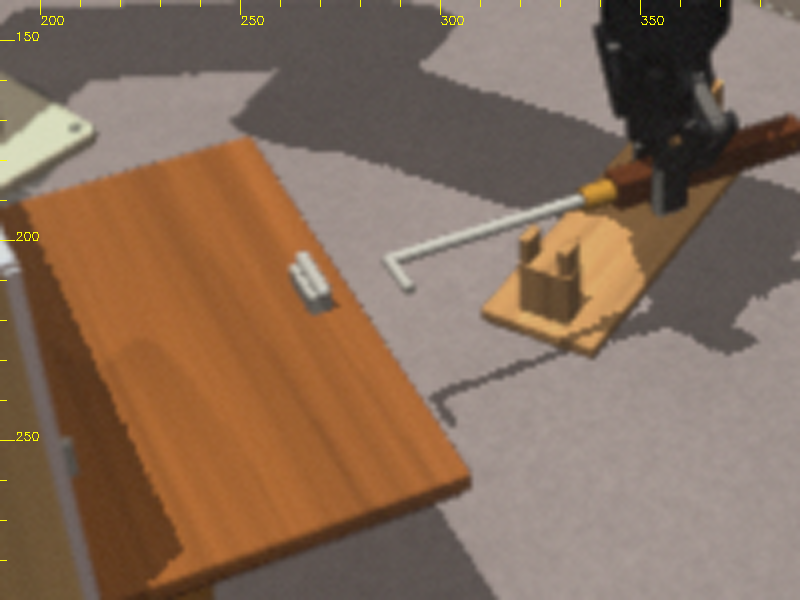

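```bash
python3 -c "
from h import *
rel([.4686,.2844,.13],toolR(101.25))"
```

```text
shift [ 0.0676 -0.1249 -0.0141] turn [-0.0061  0.005  -0.5934]
```

Request:
apply_moves(plan=[0.005,-0.01,-0.015,0,0,-0.05,0.015,-0.035,-0.02,-0.001,0.001,-0.15,0.03,-0.06,-0.02,-0.003,0.002,-0.27,0.045,-0.085,-0.018,-0.004,0.003,-0.39,0.058,-0.11,-0.016,-0.005,0.004,-0.5,0.067,-0.123,-0.014,-0.006,0.005,-0.58,0.0676,-0.125,-0.014,-0.006,0.005,-0.593,0.0676,-0.125,-0.014,-0.006,0.005,-0.593,0.0676,-0.125,-0.014,-0.006,0.005,-0.593,0.0676,-0.125,-0.014,-0.006,0.005,-0.593])

```text
clock: 20.83
eef_pos: [0.4694, 0.2824, 0.1303]
tool_rot: [0.636, 0.772, 0.0, 0.0]
ft_force: [0.1, -0.1, -1.7]
grip_width: 0.0172
```

```bash
python3 -c "
from h import *
import pickle
st()
s,d,w=[grab(n) for n in ('scene','side','wrist')];pickle.dump((s,d,w),open('q2.pkl','wb'))
crop(d,'q2d.png',290,200,410,330,5); crop(s,'q2s.png',290,120,400,240,6)
cv2.imwrite('pics/q2w.png',w['pixels'][:,:,::-1])
"
```

```text
t 20.83 p [0.4694 0.2824 0.1303] yaw 100.98 tilt [ 0.0004 -0.     -1.    ] F [ 0.0707 -0.1432 -1.7285] T [0.0096 0.0099 0.0094] w 0.0172 q [ 0.5418  0.3967 -0.0461  1.1276 -0.0003  1.9209]
```

View pics/q2d.png

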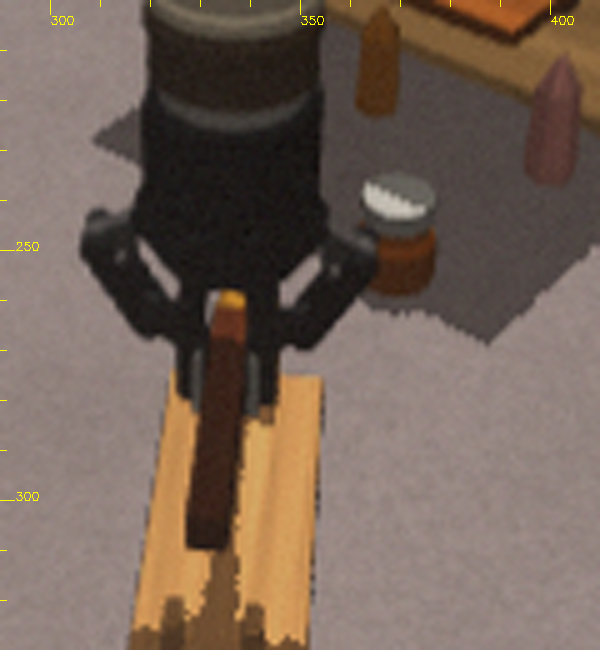

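View pics/q2s.png

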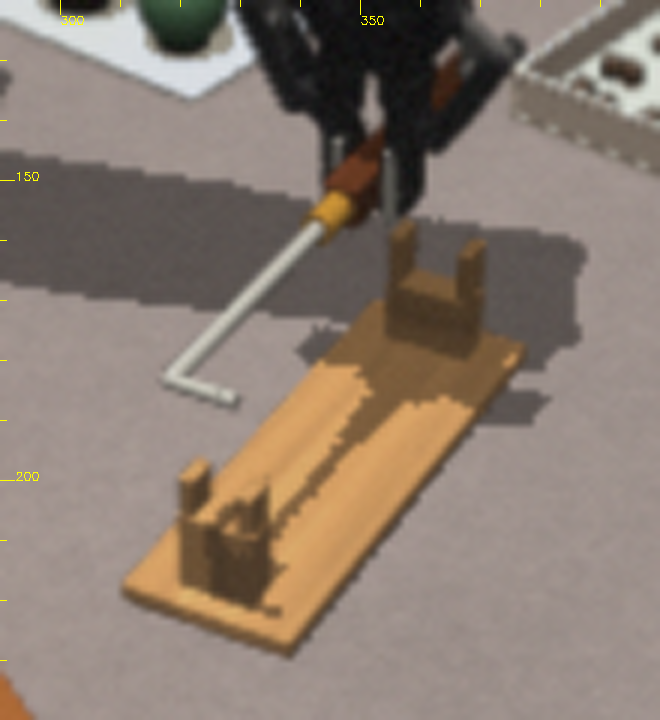

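View pics/q2w.png

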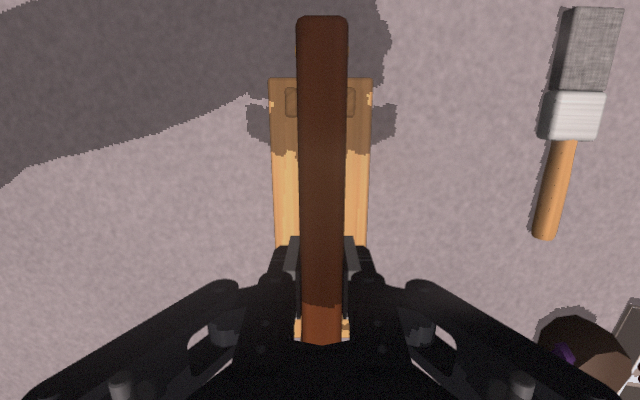

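```bash
python3 -c "
from h import *
import pickle
s,d,w=pickle.load(open('q2.pkl','rb'))
a=cv2.imread('pics/w3.png').astype(int);b=cv2.imread('pics/q2w.png').astype(int)
for im in (a,b):
  g=im.sum(2); print('butt edge col322', [(v,g[v,322]) for v in range(10,22)][::2], [(v,[u for u in range(285,360) if abs(g[v,u+1]-g[v,u-1])>70]) for v in (40,)])
st();o=sensors.get_obs()
t=o['eef_pos'];px=np.array([np.cos(np.radians(-79.02)),np.sin(np.radians(-79.02)),0])
bd=t+.181*px+.0193*UP; print(bd,proj(s,bd),'seen',318.8,182.4, onz(s,318.8,182.4,bd[2]))
# rotate for final: pole yaw -78.75 => tool yaw 101.25, rest target
rel([.4686,.2844,.060],toolR(101.25))
rel([.4686,.2844,.0365],toolR(101.25))"
```

```text
butt edge col322 [(10, np.int64(297)), (12, np.int64(298)), (14, np.int64(290)), (16, np.int64(148)), (18, np.int64(137)), (20, np.int64(152))] [(40, [295, 296, 348, 349])]
butt edge col322 [(10, np.int64(289)), (12, np.int64(294)), (14, np.int64(304)), (16, np.int64(123)), (18, np.int64(138)), (20, np.int64(147))] [(40, [295, 296, 347, 348, 349])]
t 20.98 p [0.4694 0.2825 0.1302] yaw 101.00 tilt [ 0.0002  0.0001 -1.    ] F [-0.1211 -0.2204 -0.9816] T [ 0.0201 -0.025   0.0013] w 0.0173 q [ 0.5418  0.397  -0.046   1.1276  0.      1.9207]
[0.5039 0.1048 0.1495] [317.9394 183.6061] seen 318.8 182.4 [0.5023 0.1098 0.1495]
shift [ 0.002  -0.0004  0.0702] turn [ 0.0002 -0.0001 -0.0044]
shift [ 0.002  -0.0004  0.0937] turn [ 0.0002 -0.0001 -0.0044]
```

Request:
apply_moves(plan=[0.001,0,0.01,0,0,-0.0044,0.002,-0.0004,0.03,0,0,-0.0044,0.002,-0.0004,0.05,0,0,-0.0044,0.002,-0.0004,0.065,0,0,-0.0044,0.002,-0.0004,0.07,0,0,-0.0044,0.002,-0.0004,0.07,0,0,-0.0044])

```text
clock: 21.48
eef_pos: [0.4667, 0.2842, 0.058]
tool_rot: [0.634, 0.774, -0.002, -0.001]
ft_force: [-0.0, 0.5, -1.6]
grip_width: 0.0173
```

```bash
python3 -c "
from h import *
st(); rel([.4686,.2844,.0365],toolR(101.25))
s,d=[grab(n) for n in ('scene','side')]
crop(d,'q3d.png',290,230,400,360,5); crop(s,'q3s.png',300,145,390,235,7)
"
```

```text
t 21.48 p [0.4667 0.2842 0.058 ] yaw 101.34 tilt [-0.0037 -0.0021 -1.    ] F [-0.0382  0.5143 -1.6042] T [ 0.0189  0.0224 -0.0453] w 0.0173 q [ 0.5469  0.4688 -0.142   0.9643  0.0002  1.9197]
shift [-0.0001  0.002   0.0215] turn [-0.004   0.0013  0.0016]
```

View pics/q3s.png

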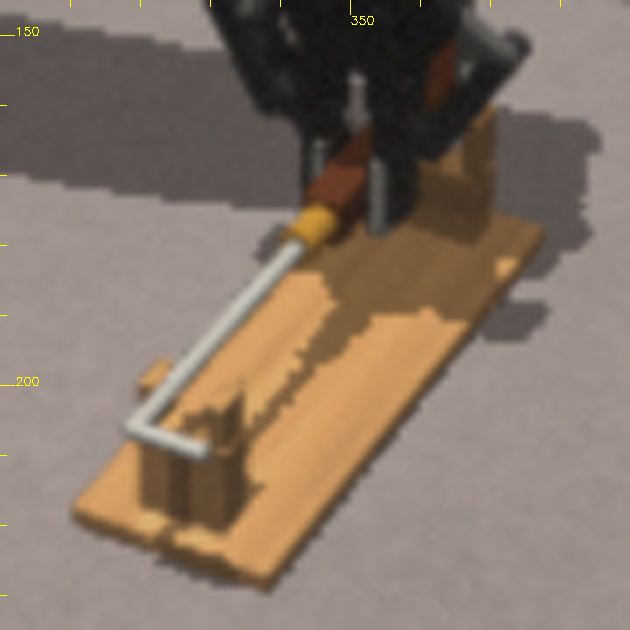

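View pics/q3d.png

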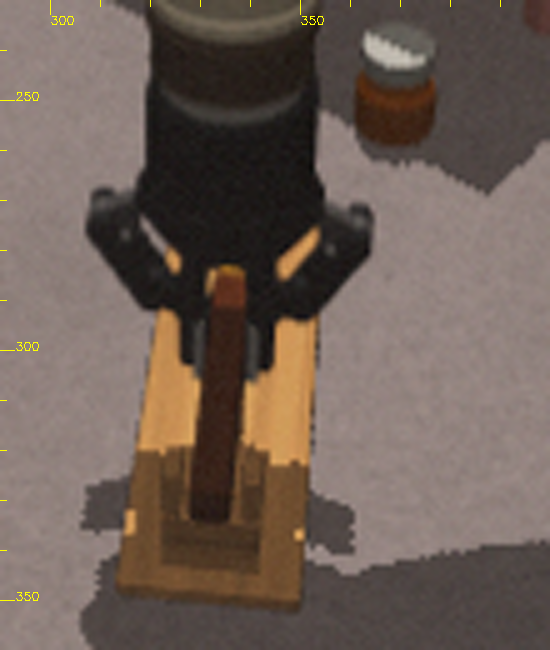

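Request:
apply_moves(plan=[0,0,0,0,0,0,0,0,0,0,0,0])

```text
clock: 21.75
eef_pos: [0.4689, 0.2858, 0.0613]
tool_rot: [0.634, 0.774, 0.001, 0.0]
ft_force: [1.0, -0.0, -1.3]
grip_width: 0.017
```

```bash
python3 -c "
from h import *
st(); rel([.4686,.2844,.0365],toolR(101.25))
"
```

```text
t 21.75 p [0.4689 0.2858 0.0613] yaw 101.37 tilt [ 0.0021  0.0014 -1.    ] F [ 1.0003 -0.0194 -1.2631] T [ 0.0679 -0.0106 -0.0089] w 0.0170 q [ 0.5473  0.465  -0.1381  0.9652  0.0001  1.9197]
shift [-0.0013 -0.0006  0.0248] turn [ 0.0023 -0.001   0.0021]
```

Request:
apply_moves(plan=[-0.001,-0.0005,0.006,0.001,-0.001,0.002,-0.001,-0.0005,0.012,0.002,-0.001,0.002,-0.001,-0.0005,0.017,0.002,-0.001,0.002,-0.001,-0.0005,0.021,0.002,-0.001,0.002,-0.001,-0.0005,0.0235,0.002,-0.001,0.002,-0.001,-0.0005,0.0235,0.002,-0.001,0.002])

```text
clock: 22.25
eef_pos: [0.4672, 0.2839, 0.0363]
tool_rot: [0.634, 0.773, -0.002, -0.001]
ft_force: [-0.7, -0.7, -0.2]
grip_width: 0.0171
```

```bash
python3 -c "
from h import *
st(); rel([.4686,.2844,.0365],toolR(101.25))
"
```

```text
t 22.25 p [0.4672 0.2839 0.0363] yaw 101.27 tilt [-0.0028 -0.0017 -1.    ] F [-0.7426 -0.6751 -0.2396] T [-0.0041  0.1769  0.0622] w 0.0171 q [ 0.546   0.4943 -0.166   0.9138  0.      1.9202]
shift [ 0.0002  0.0014 -0.0002] turn [-0.0031  0.0011  0.0003]
```

Request:
apply_moves(plan=[0,0,0,0,0,0,0,0,0.001,0,0,0,0,0,0.001,0,0,0])

```text
clock: 22.5
eef_pos: [0.4678, 0.2843, 0.036]
tool_rot: [0.634, 0.773, -0.001, -0.0]
ft_force: [-1.2, -1.9, 3.2]
grip_width: 0.0169
```

```bash
python3 -c "
from h import *
st(); rel([.4686,.2844,.0365],toolR(101.25))
s,d=[grab(n) for n in ('scene','side')]
crop(d,'q4d.png',290,230,400,360,5); crop(s,'q4s.png',300,145,390,235,7)
"
```

```text
t 22.50 p [0.4678 0.2843 0.036 ] yaw 101.26 tilt [-0.0014 -0.0009 -1.    ] F [-1.1617 -1.8798  3.2152] T [-0.0079  0.2646  0.031 ] w 0.0169 q [ 0.546   0.4947 -0.1663  0.9115  0.      1.9203]
shift [-0.      0.0008 -0.0005] turn [-0.0016  0.0006  0.0002]
```

View pics/q4s.png

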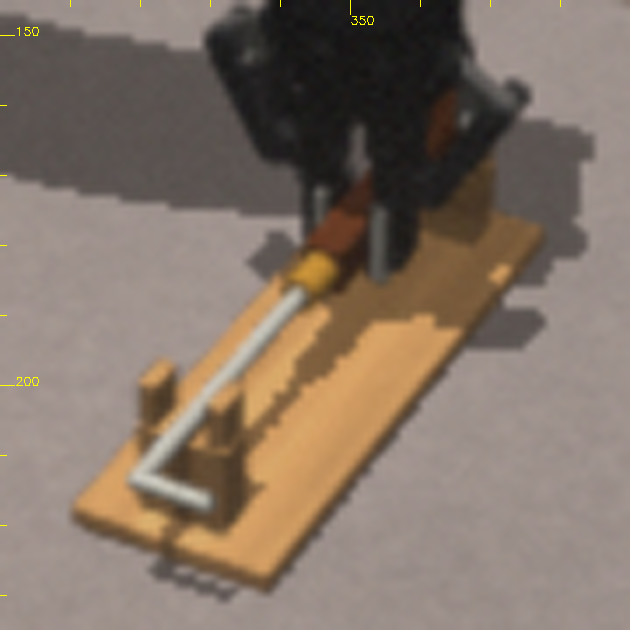

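The rod sits in the front notch and contact is light at about 4 N, with the TCP within 1 mm of the original grasp pose. Opening the gripper.

Request:
apply_moves(plan=[0,0,0,0,0,0,0,0,0,0,0,0,0,0,0,0,0,0,0,0,0,0,0,0,0,0,0,0,0,0,0,0,0,0,0,0,0,0,0,0,0,0,0,0,0,0,0,0], grip=0.08)

```text
clock: 23.27
eef_pos: [0.4677, 0.2842, 0.0356]
tool_rot: [0.634, 0.773, -0.001, -0.0]
ft_force: [0.5, -0.2, 0.8]
grip_width: 0.0801
```

```bash
python3 -c "
from h import *
st()
w=grab('wrist');cv2.imwrite('pics/q5w.png',w['pixels'][:,:,::-1])
"
```

```text
t 23.27 p [0.4677 0.2842 0.0356] yaw 101.26 tilt [-0.0018 -0.0012 -1.    ] F [ 0.4574 -0.1925  0.7653] T [-0.0582 -0.0055 -0.0417] w 0.0801 q [ 0.5461  0.4953 -0.1665  0.9111 -0.0001  1.9204]
```

View pics/q5w.png

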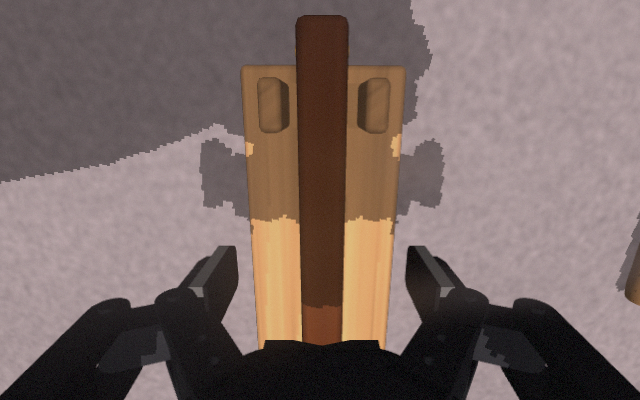

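The handle is free and sits centred between the rear upright's posts. Retreating straight up.

Request:
apply_moves(plan=[0,0,-0.02,0,0,0,0,0,-0.05,0,0,0,0,0,-0.09,0,0,0,0,0,-0.13,0,0,0,0,0,-0.17,0,0,0,0,0,-0.21,0,0,0,0,0,-0.25,0,0,0,0,0,-0.25,0,0,0,0,0,-0.25,0,0,0,0,0,-0.25,0,0,0])

```text
clock: 24.15
eef_pos: [0.468, 0.2844, 0.2853]
tool_rot: [0.634, 0.773, -0.001, -0.0]
ft_force: [-0.2, -0.3, -0.4]
grip_width: 0.08
```

```bash
python3 -c "
from h import *
import pickle
st()
s,d,w=[grab(n) for n in ('scene','side','wrist')]
cv2.imwrite('pics/r1s.png',s['pixels'][:,:,::-1]);cv2.imwrite('pics/r1d.png',d['pixels'][:,:,::-1])
crop(s,'r1sr.png',300,145,390,235,6);crop(d,'r1dr.png',290,240,400,360,5)
s0,d0=pickle.load(open('v0.pkl','rb'));sl,dl=pickle.load(open('q1.pkl','rb'))
def pc(a,b,u0,v0,u1,v1):
  f=lambda c:np.float32(cv2.cvtColor(np.ascontiguousarray(c['pixels']),cv2.COLOR_RGB2GRAY)[v0:v1,u0:u1]); return np.round(cv2.phaseCorrelate(f(a),f(b))[0],2),np.abs(f(a)-f(b)).mean().round(1)
print('rest scene',pc(s0,s,318,150,376,225),'side',pc(d0,d,325,253,355,345))
print('geode',pc(s0,s,400,235,440,275),'jar d',pc(d0,d,358,232,380,262),'brush',pc(s0,s,405,178,448,225))
for n,b in dict(c=(328,186,346,214),b=(360,198,372,226),a=(393,208,409,240)).items(): print(n,pc(d0,d,*b))
print('flap vs unhook',pc(sl,s,205,180,300,270))
"
```

```text
t 24.15 p [0.468  0.2844 0.2853] yaw 101.26 tilt [-0.0018 -0.0012 -1.    ] F [-0.2363 -0.2801 -0.4312] T [-0.0191 -0.0013  0.0307] w 0.0800 q [ 0.5462  0.3248  0.2585  1.5066 -0.0001  1.9204]
rest scene (array([0.18, 0.74]), np.float32(17.6)) side (array([-0.16, -0.2 ]), np.float32(5.4))
geode (array([0.02, 0.04]), np.float32(5.3)) jar d (array([-0.17,  0.4 ]), np.float32(32.1)) brush (array([0.43, 0.02]), np.float32(6.8))
c (array([0.05, 1.39]), np.float32(30.7))
b (array([-0.06,  2.11]), np.float32(30.2))
a (array([0.37, 0.26]), np.float32(3.0))
flap vs unhook (array([ 0.17, -0.14]), np.float32(3.2))
```

View pics/r1s.png

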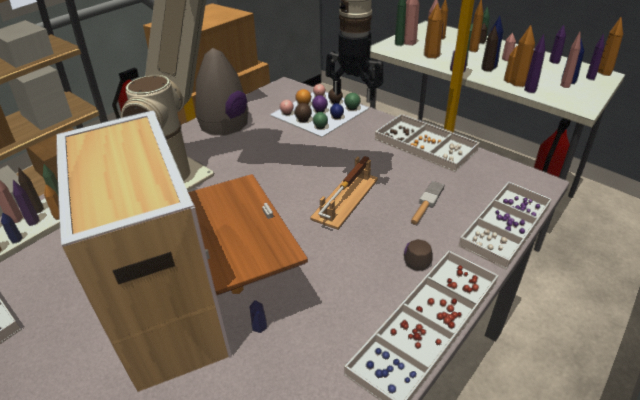

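View pics/r1d.png

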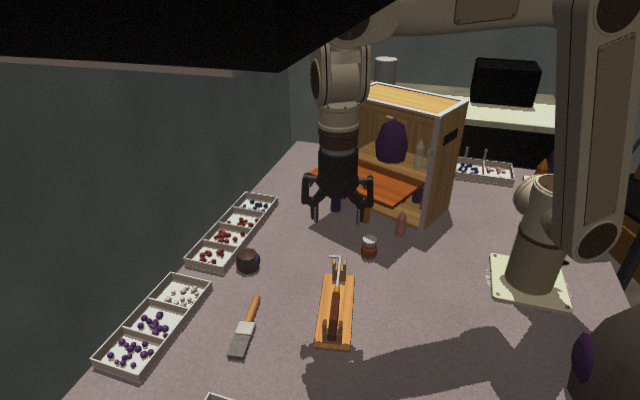

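View pics/r1sr.png

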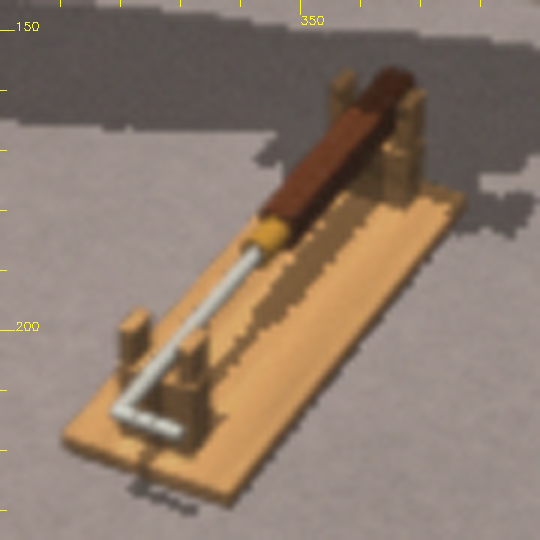

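View pics/r1dr.png

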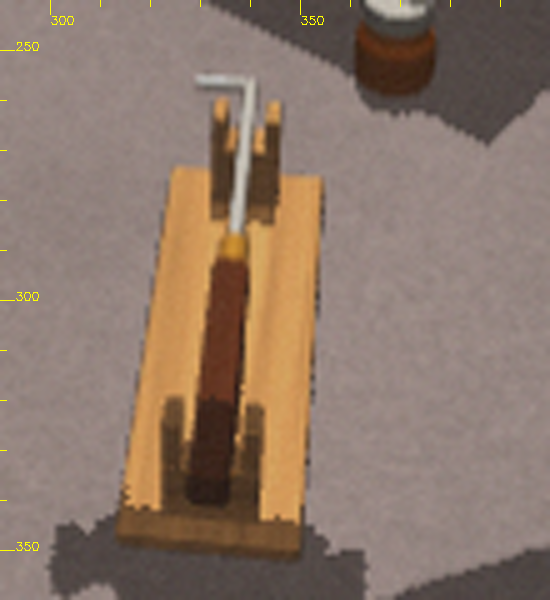

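```bash
python3 -c "
from h import *
s=grab('scene');crop(s,'r2s.png',190,160,330,290,5)
M=np.array([.4555,-.2288,0])
for t in (84,87,90): 
  a=np.radians(t); print(t,[proj(s,M+OUT*(.184*np.sin(a)-.012*np.cos(a))+UP*(.170+.184*np.cos(a)+.012*np.sin(a))+y*CY).round(1) for y in (.156,-.156)])
"
```

```text
84 [array([305.2, 251.3]), array([247.9, 167.1])]
87 [array([306.1, 254.7]), array([248.9, 170.3])]
90 [array([306.7, 258.2]), array([249.8, 173.5])]
```

View pics/r2s.png

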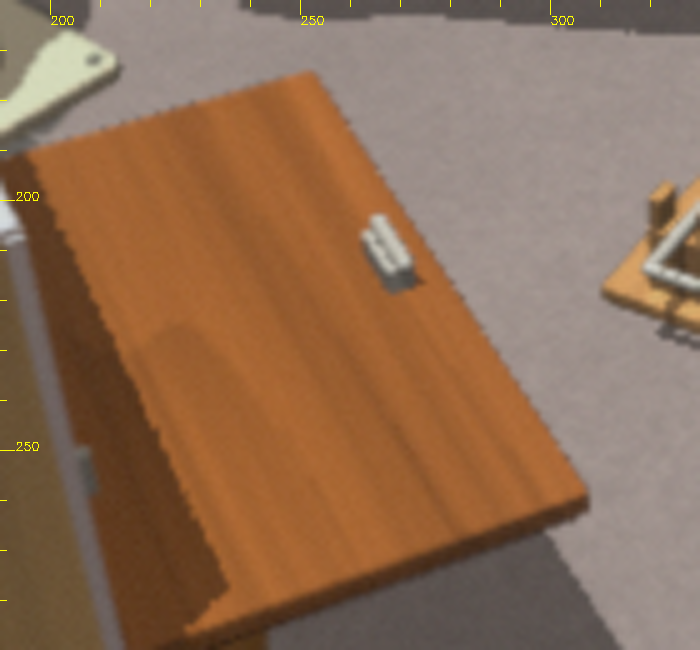

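```bash
python3 -c "
from workcell import bot
print(bot.job_done())"
```

```text
the job is handed in; nothing more can be done
None
```

The showcase is open and the pole is back in its rest; I handed the job in at about 24 s of the 70 s.

- **Hooking and opening:** I found the eye from the three camera views, about 27 mm above mid-slot and 34.5 mm out. I pulled the flap off its catch with a peak reading of about 9 N, then led it down its arc with about 3.5 N or less.
- **Flap level:** At the bottom I pressed on the eye with about 3 N and the flap did not move further, so it is on its stop. After the retreat, the scene camera shows its free-edge corners at (307,258.6) and (252.4,174). For 90° I expected (306.7,258.2) and (249.8,173.5), so they agree except for 2.6 pixels sideways on the far corner.
- **Pole:** It came out of the eye without any load. It lies in both notches, and its outline is within about 1 pixel of the first pictures. The wrist view taken just after release shows the handle centred in the rear notch.
- **Other things:** The rose crystal, geode and brush matched the first pictures to within half a pixel. At the end the gripper hid the honey and dark blue crystals from the side camera, so their final automatic comparison failed. Just after unhooking, both crystals' tips were within about 1 pixel of where they started. The jar's comparison was spoiled by shadow, but it looks unmoved.

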